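# Clamp a wood printing block with the loose crank

## Task

Fit the loose crank onto the upright square shaft of the block clamp, fully home on its shoulder, and let go of it. Then swing the crank's arm round clockwise (seen from above) until the sliding jaw grips the wood block firmly, and leave the crank on the shaft. Do not shift the other things on the table.

Things in the scene. Friction and masses are not known exactly. Their poses are not given: they have to be found in the camera images.
- hub (a point): The loose crank's grasp point: on its bore axis, half-way up the aluminium hub. Hub: block 44 mm high, flat sides 42 mm apart along y, x from -46 to +22 mm; a 24 mm square bore, sides along x and y, runs right through it along z. Arm to +x, 20 mm wide, its top at the hub's top. Lies on the table, z up. About 0.4 kg, centre of mass within 6 mm of the bore axis.
- knob (a point): Middle of the crank's upright black round knob, 28 mm diameter, 38 mm high, fixed on the end of its arm: 110 mm along +x from the bore axis and 39 mm above the hub's centre.
- shoulder (a point): Centre of the spindle's round shoulder (48 mm diameter, 62 mm above the table), on which the hub must rest; the hub's centre is then 22 mm above it. A square steel shaft 21 mm wide rises 30 mm from it, the last 6 mm chamfered, its faces along this point's x and y, which turn with it. The crank fits in any of four quarter-turn positions.
- shaft (a joint): Turn of the square shaft, rad, growing clockwise seen from above. Starts between 0 (open) and 0.35 and stays where left (friction about 0.3 N m, 3 N at the knob). Each rad moves the sliding jaw 8 mm; it meets the block, hard against the fixed jaw, at about 1.25; end stop at 1.55. A push of about 9 N on the knob grips the block well.
- clamp: The fixed block clamp: grey bed 150 x 300 x 15 mm, origin under its centre. Fixed jaw at +y (face at y = 126 mm, top 45 mm up). Spindle axis at y = -90 mm, over a housing 84 mm square and 48 mm high. The fitted crank's arm passes above everything on the clamp.
- jaw: The clamp's sliding jaw, steel bar 130 x 22 x 30 mm; origin under its centre, on the clamp's bed; slides to the clamp's +y as the shaft turns clockwise.
- block: Loose engraved wood block 110 x 90 x 24 mm lying on the clamp's bed between the jaws with a few mm of play; origin at the centre of its underside. To be gripped across its 90 mm (y).
- tin_a: Bystander: ink tin, 82 mm diameter, 62 mm high; origin under its centre.
- tin_b: Bystander: ink tin, 82 mm diameter, 75 mm high; origin under its centre.
- tin_c: Bystander: ink tin, 88 mm diameter, 55 mm high; origin under its centre.
- tape: Bystander: roll of tape lying flat, 110 mm diameter, 48 mm high; origin under its centre.
- bottle: Bystander: amber bottle, 68 mm diameter, 170 mm high; origin under its centre.
- brayer: Bystander: ink roller, 110 mm wide and 40 mm high with a 100 mm handle along -x; origin under its roller.
- knife: Bystander: palette knife lying flat, handle along -x; origin at its underside.
Things that resemble listed ones, but are neither listed nor needed, are in the scene too. What is meant by the part that bears hub is not red or turquoise, and is the larger of those in its own colour.

How it is judged:
On the way, in this order (a step that is already met when the one before it is completed fails the run):
1. the crank sits fully home on the square shaft and has been let go (z of hub in the frame of shoulder below 0.026 m and horizontal distance between hub and shoulder below 0.004 m and angle between hub's own z axis and vertical below 0.08 rad and contact force between the fingers and crank below 0.1 N), for 0.3 s.
2. the crank has been swung clockwise until the sliding jaw grips the block (value of joint shaft above 1.1 rad and contact force between jaw and block above 5 N), for 0.2 s.
At the end, for the whole second after the job is handed in: The crank is on the square shaft, hub within 4 mm of resting on the shoulder, within 4 mm of the axis and upright within 0.08 rad; the shaft is turned past 1.1 rad and the sliding jaw presses the block with more than 5 N; the block lies flat (within 0.06 rad) and still (all of step 2 and z of hub in the frame of shoulder below 0.026 m and horizontal distance between hub and shoulder below 0.004 m and angle between hub's own z axis and vertical below 0.08 rad and angle between block's own z axis and vertical below 0.06 rad and linear speed of block below 0.02 m/s); the robot touches nothing.
It fails at once if a bystander is shifted more than 30 mm (distance of any of tin_a, tin_b, tin_c, tape, bottle, brayer, knife from where it was at the start of the episode above 0.03 m).
It also fails if it takes over 64 s, if anything falls off the work surface, if the arm or the gripper's body presses on something with over 40 N, if the wrist force passes 120 N, or if a joint passes its speed limit or range.

## Robot

A 7-joint arm with a two-finger parallel gripper is mounted at the origin on the work surface. World frame = base frame: x ahead of the robot, y to its left, z up, the work surface at z = 0. Lengths are in m, angles in rad, forces in N, time in s.
With the tool pointing down it reaches from about 0.425 to 0.925 m from the base axis. Payload 6.8 kg.
Tool frame: the origin (TCP) lies midway between the tips of the shut fingers; the grasp point (between the pads) lies 19 mm behind it; z points along the fingers, y is the direction in which the jaws open and shut (so a half turn about z gives the same grasp; the last joint's range is limited). The gripper opens to 85 mm and grips with 20 to 120 N. Pads are 22 mm wide; open, the fingers measure 114 mm over their backs; the gripper's body (76 mm by 85 mm) begins 54 mm behind the grasp point. The pads swing forward as they close: fully open they stand 13 mm farther back than shut.
Start: joints at [-1.282, 0.477, 0.022, 1.555, -0.011, 1.109, -0.083], TCP at [0.261, 0.623, 0.195] pointing down, gripper open.
Joint ranges: [-2.96, 2.96], [-0.34, 2.1], [-1.41, 1.46], [0.24, 2.44], [-1.37, 4.51], [0.17, 1.92], [-2.96, 2.96]. Speed limits (rad/s): [2.39, 2.39, 3.14, 3.14, 3.14, 3.14, 3.14].

## Interface

Orientations are given as a rotation vector (axis times angle).
In Python, from bench import r, imaging gives the robot as it stands.
- The arm moves only by the tool jog_arm, never from a script. Its argument "rows" is a list of rows, each an object with "delta_rot": the turn, a rotation vector about the tool's x, y, z in degrees, a list of three; "xyz": the shift along the tool's x, y, z in cm, a list of three; "fingers": the closure, from 0 (fully open) to 1 (shut). A call has exactly 5 rows; each row is the pose to reach, as a shift and turn from the pose measured when the call began, along the tool's axes at that moment; what a row does not reach only later rows make up. A row lasts 1/12 s, in which the tool goes at most 41.7 mm and 7.16 degrees, less where a joint would pass 70% of its speed; a pose out of reach is approached as far as the arm can. A call with a gripper value outside its range is refused whole. The fingers move at their own pace and stop on an object; "grip_force" is the grip in N (left out, the last holds). Time passes only in rows, so rows that repeat a pose let the fingers close, or fill a call up. It gives the time, the measured TCP pose, the force and the opening at its end, in the units of the state.
- r.get_obs(): the state, without advancing time (a new reading comes with each control period).
- imaging.grab_frame(name): name is "side" or "top" or "wrist"; returns the picture (420x560x3 uint8, blue, green, red); there is no depth.
- imaging.camera_info(name): a dict with "camera_matrix" (3x3 intrinsics, pixels), "k1" (the pictures are not rectified: a ray, as slopes to the right and down, at radius r is drawn at 1 + k1 r^2 times it, then the intrinsics apply), "xyz" and "attitude" of the camera in the world. Camera axes: x right, y down, z forward; pixel columns grow to the right and rows downward; lengths in m; the calibration is good to about 2 mm. A picture is of the moment at which its call begins: read the wrist's pose just before it. camera_info takes no time and is no camera call; for the wrist camera it gives the pose at the moment of the call.
- r.hand_in(): hands the job in, once; it reports no verdict.
Trained networks look in the newest picture that a camera, given by its name, has taken for a name from the list of things; names that differ only in an ending like _2 or _b are one class to them, and where a whole thing is asked for, a point or a joint stands for the part that bears it (a point fixed in the world has none). Each returns a list of dicts, best first, with "conf" (0 to 1); they miss things now and then, are a little off and sometimes report something else, mostly with a low value. They report only what shows in the picture. A call takes as long as a camera call. They do not tell look-alikes from the thing itself.
- imaging.find_in(camera, query): "position" ([column, row] in pixels, amid what is visible of it).
- imaging.cut_out(camera, query): "region" (420x560 bool, what is visible of it) and "position" ([column, row] in pixels, amid what is visible of it).
- imaging.tip_of(camera, query): "position" ([column, row] in pixels: a listed point, or the origin of a listed thing).
The state is a dict: "clock": time; "joints": joint angles; "qvel": joint speeds; "tau": joint torques, N m; "tcp_pos": TCP position; "orientation": TCP orientation; "contact_force": force on the tool from outside, world axes, zero at the start; "moment": the same for the moment, N m; "grip_width": finger opening in m.
Only numpy, scipy, OpenCV 4.12 (cv2) and the standard library are available. Lean on these libraries where they do the work, as an engineer would, in place of code of your own. Each camera call takes 0.05 s, during which the arm holds its last target.

## Working session

There is one attempt and no reset: what is moved stays moved. The work goes in short steps, Python scripts to look and compute and a tool call to move; the robot and the scene stay as the last step left them, time stands still between calls to the robot, and variables do not carry over. Pictures are saved under pics/ and viewed, and the job is handed in when it is done.

Besides the shell and the picture viewer there is one more tool, called after "Emit:" as a command line: name --argument value ..., lists and objects as JSON in quotes. jog_arm: Moves the arm, as the interface text tells. Its arguments: {"type":"object","properties":{"rows":{"type":"array","items":{"type":"object","properties":{"delta_rot":{"type":"array","items":{"type":"number"}},"xyz":{"type":"array","items":{"type":"number"}},"fingers":{"type":"number"}}}},"grip_force":{"type":"number"}},"required":["rows"]}

```bash
ls; mkdir -p pics
python3 - <<'E'
from bench import r, imaging
import cv2
print(r.get_obs())
for n in ["side","top","wrist"]:
    i=imaging.grab_frame(n); cv2.imwrite(f"pics/{n}0.png",i); print(n,imaging.camera_info(n))
    for q in ["hub","shoulder","knob","clamp","jaw","block"]:
        print(q,[(d["conf"],d["position"]) for d in imaging.tip_of(n,q)])
E
```

```text
pics
{'clock': 0.0, 'joints': array([-1.28206673,  0.47781336,  0.02236772,  1.55650665, -0.01150745,
        1.10928226, -0.08308748]), 'qvel': array([-0.00111978, -0.00026539,  0.00026146,  0.00150313,  0.00053237,
        0.00166042,  0.00166253]), 'tau': array([-6.01604224e-04, -5.96457911e+01,  1.60777163e+00, -2.81202418e+01,
        1.24399335e-02,  9.17419209e-03, -1.58354209e-05]), 'tcp_pos': array([0.26065553, 0.62190056, 0.19429413]), 'orientation': array([-6.19203585e-01, -3.07973486e+00,  2.93326690e-03]), 'contact_force': array([0.11665861, 0.9998142 , 0.52577102]), 'moment': array([ 0.00283424,  0.01468444, -0.02296846]), 'grip_width': 0.08533606871196138}
side {'camera_matrix': array([[415.1408279 ,   0.        , 277.34813863],
       [  0.        , 415.1408279 , 204.92382332],
       [  0.        ,   0.        ,   1.        ]]), 'k1': -0.05559056921720716, 'xyz': array([-0.04145472, -0.71833138,  0.91598939]), 'attitude': array([-2.19136202,  0.81357955, -0.33118697])}
hub [(0.85, [389.7, 229.8]), (0.7, [322.8, 275.9]), (0.65, [318.3, 242.7]), (0.64, [283.4, 314.4])]
[... 658 characters left out ...]
.7, 198.3])]
shoulder [(0.61, [277.3, 202.0])]
knob [(0.8, [314.4, 197.2]), (0.8, [366.5, 172.2]), (0.71, [373.0, 191.0]), (0.7, [256.1, 209.5]), (0.57, [379.1, 283.7]), (0.52, [276.7, 201.5])]
clamp [(0.85, [249.6, 211.4])]
jaw [(0.65, [250.5, 207.8])]
block [(0.85, [234.5, 217.7]), (0.51, [310.7, 148.9]), (0.41, [277.3, 201.5])]
wrist {'camera_matrix': array([[315.6866508 ,   0.        , 278.2474761 ],
       [  0.        , 315.6866508 , 206.06316379],
       [  0.        ,   0.        ,   1.        ]]), 'k1': 0.004443008369029923, 'xyz': array([0.1983204 , 0.64784405, 0.37391453]), 'attitude': array([2.42309432, 1.6129877 , 0.21809391])}
hub []
shoulder []
knob []
clamp []
jaw []
block []
```

View pics/side0.png

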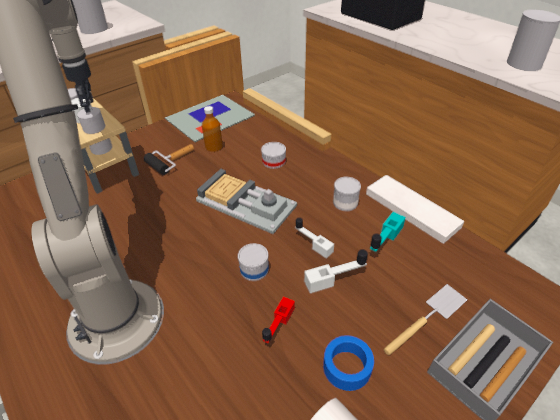

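View pics/top0.png

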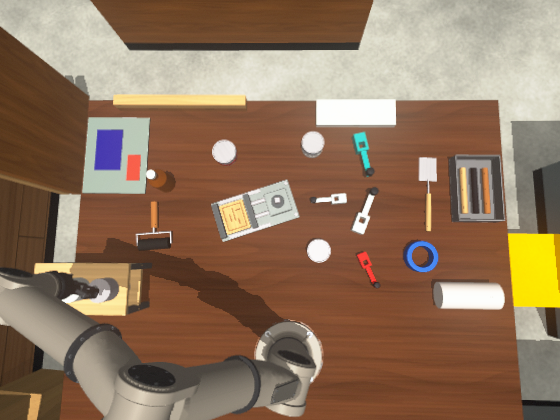

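View pics/wrist0.png

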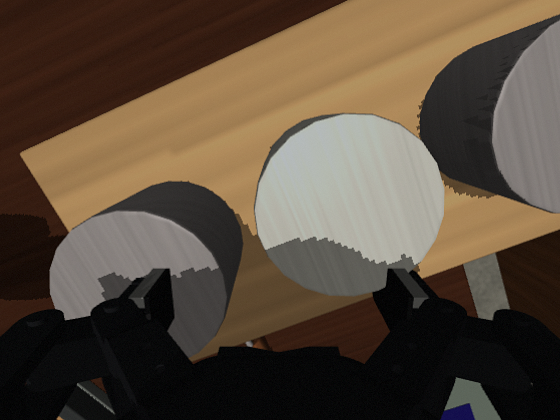

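```bash
cat > h.py <<'E'
import numpy as np, cv2
from scipy.spatial.transform import Rotation as R
from bench import r, imaging
def cam(n): 
    c=imaging.camera_info(n); return c
def ray(c,p):
    K=c["camera_matrix"]; d=np.array([(p[0]-K[0,2])/K[0,0],(p[1]-K[1,2])/K[1,1]]); u=d.copy()
    for _ in range(10): u=d/(1+c["k1"]*(u@u))
    return c["xyz"], R.from_rotvec(c["attitude"]).apply([u[0],u[1],1.])
def onplane(c,p,z):
    o,d=ray(c,p); return o+d*(z-o[2])/d[2]
def tri(c1,p1,c2,p2):
    o1,d1=ray(c1,p1);o2,d2=ray(c2,p2)
    s=np.linalg.lstsq(np.c_[d1,-d2],o2-o1,rcond=None)[0]
    a=o1+d1*s[0];b=o2+d2*s[1]; return (a+b)/2,np.linalg.norm(a-b)
def proj(c,X):
    X=np.atleast_2d(X); q=R.from_rotvec(c["attitude"]).inv().apply(X-c["xyz"]); u=q[:,:2]/q[:,2:]
    u=u*(1+c["k1"]*(u**2).sum(1,keepdims=True)); K=c["camera_matrix"]
    return u*[K[0,0],K[1,1]]+[K[0,2],K[1,2]]
def st():
    o=r.get_obs(); print("t",round(o["clock"],2),"tcp",o["tcp_pos"].round(4),"R\n",R.from_rotvec(o["orientation"]).as_matrix().round(4),"F",o["contact_force"].round(1),"w",round(o["grip_width"],4),"j",o["joints"].round(3)); return o
E
python3 - <<'E'
from h import *
s,t=cam("side"),cam("top")
for n,a,b in [("knob",[359.1,254.7],[373,191]),("hub",[322.8,275.9],[361.2,219]),("shoulder",[267.1,196.1],[277.3,202]),("clamp",[248.3,203.7],[249.6,211.4]),("jaw",[241.6,197.9],[250.5,207.8]),("block",[226.5,193.9],[234.5,217.7])]:
    x,e=tri(s,a,t,b); print(n,x.round(4),round(e,4))
z={"knob":.061,"hub":.022,"shoulder":.062}
for n,a,b in [("knob",[359.1,254.7],[373,191]),("hub",[322.8,275.9],[361.2,219]),("shoulder",[267.1,196.1],[277.3,202])]:
    print(n,onplane(s,a,z[n]).round(4),onplane(t,b,z[n]).round(4))
print(cam("wrist"))
o=st(); c=cam("wrist")
Rt=R.from_rotvec(o["orientation"])
print("cam in tool",Rt.inv().apply(c["xyz"]-o["tcp_pos"]), (Rt.inv()*R.from_rotvec(c["attitude"])).as_matrix().round(3))
E
```

```text
knob [ 0.5779 -0.2994  0.0708] 0.0037
hub [ 0.4814 -0.2635  0.0273] 0.0035
shoulder [0.5374 0.0412 0.0763] 0.0015
clamp [ 0.5233  0.1455 -0.0201] 0.0223
jaw [0.5194 0.1471 0.0104] 0.0099
block [0.4885 0.203  0.0077] 0.005
knob [ 0.5833 -0.2937  0.061 ] [ 0.5812 -0.3027  0.061 ]
hub [ 0.4829 -0.2599  0.022 ] [ 0.4834 -0.2655  0.022 ]
shoulder [0.548  0.0538 0.062 ] [0.5388 0.0422 0.062 ]
{'camera_matrix': array([[315.6866508 ,   0.        , 278.2474761 ],
       [  0.        , 315.6866508 , 206.06316379],
       [  0.        ,   0.        ,   1.        ]]), 'k1': 0.004443008369029923, 'xyz': array([0.19832015, 0.6478441 , 0.37389516]), 'attitude': array([2.4230767 , 1.61298416, 0.21805915])}
t 1.05 tcp [0.2609 0.6226 0.1953] R
 [[-0.9223  0.3865  0.    ]
 [ 0.3865  0.9223  0.    ]
 [-0.      0.     -1.    ]] F [ 0.7 -0.8 -0.3] w 0.0853 j [-1.282  0.477  0.022  1.555 -0.011  1.109 -0.083]
cam in tool [ 0.06745886 -0.00086307 -0.1785934 ] [[ 0.001 -0.964 -0.265]
 [ 1.     0.001  0.001]
 [-0.001 -0.265  0.964]]
```

Run:
```python
import cv2
t=cv2.imread("pics/top0.png"); cv2.imwrite("pics/top0c.png",cv2.resize(t[120:300,200:440],None,fx=3.3,fy=3.3,interpolation=cv2.INTER_CUBIC))
t=cv2.imread("pics/side0.png"); cv2.imwrite("pics/side0c.png",cv2.resize(t[150:310,190:410],None,fx=3.6,fy=3.6,interpolation=cv2.INTER_CUBIC))
```

```text
(no output)
```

View pics/top0c.png

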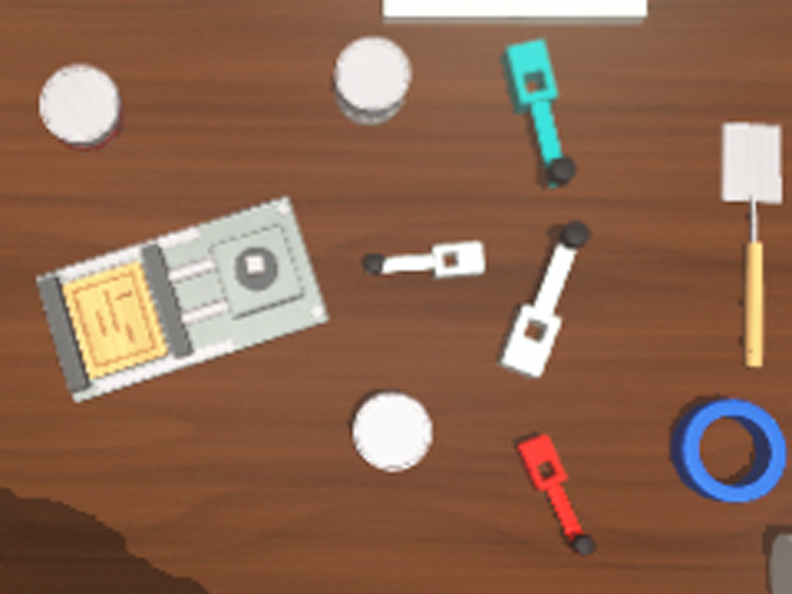

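View pics/side0c.png

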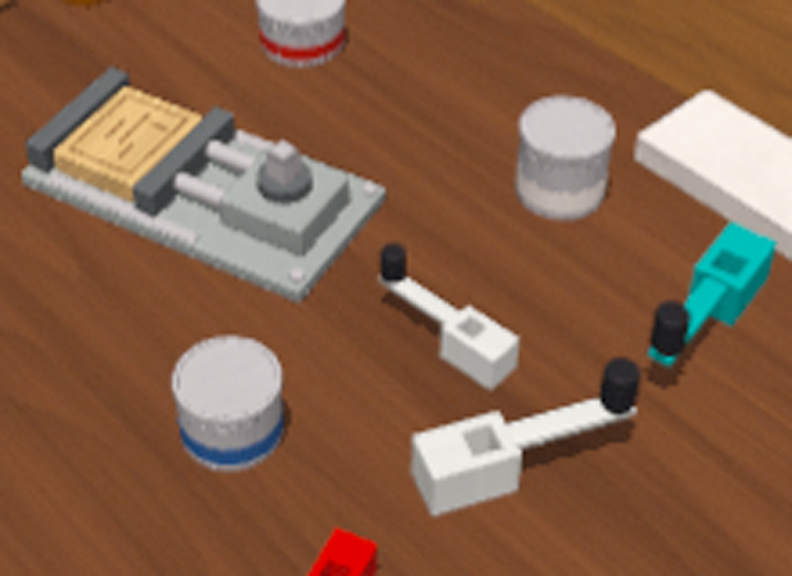

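Emit:
jog_arm --rows '[{"xyz": [-0.5,-0.5,-3],"delta_rot": [0,0,0],"fingers": 0},{"xyz": [-3,-3,-5],"delta_rot": [0,0,0],"fingers": 0},{"xyz": [-6,-6,-6],"delta_rot": [0,0,0],"fingers": 0},{"xyz": [-9,-9,-6],"delta_rot": [0,0,0],"fingers": 0},{"xyz": [-12,-12,-6],"delta_rot": [0,0,0],"fingers": 0}]'

```text
clock: 1.47
tcp_pos: [0.3246, 0.4676, 0.2564]
orientation: [0.618, 3.079, 0.003]
contact_force: [1.3, -0.0, -1.0]
grip_width: 0.0854
```

Run:
```python
from h import *
st()
```

```text
t 1.47 tcp [0.3246 0.4676 0.2564] R
 [[-9.225e-01  3.860e-01  1.200e-03]
 [ 3.860e-01  9.225e-01  2.000e-03]
 [-3.000e-04  2.300e-03 -1.000e+00]] F [ 1.3 -0.  -1. ] w 0.0854 j [-1.125  0.248  0.062  1.745 -0.017  1.147  0.117]
```

Emit:
jog_arm --rows '[{"xyz": [-3,-3,0],"delta_rot": [0,0,0],"fingers": 0},{"xyz": [-6,-6,0],"delta_rot": [0,0,0],"fingers": 0},{"xyz": [-9,-9,0],"delta_rot": [0,0,0],"fingers": 0},{"xyz": [-12,-12,0],"delta_rot": [0,0,0],"fingers": 0},{"xyz": [-15,-15,0],"delta_rot": [0,0,0],"fingers": 0}]'

```text
clock: 1.88
tcp_pos: [0.4036, 0.274, 0.2564]
orientation: [0.618, 3.079, 0.005]
contact_force: [0.7, -0.6, 0.1]
grip_width: 0.0857
```

Emit:
jog_arm --rows '[{"xyz": [-3,-3,0],"delta_rot": [0,0,0],"fingers": 0},{"xyz": [-6,-6,0],"delta_rot": [0,0,0],"fingers": 0},{"xyz": [-9,-9,0],"delta_rot": [0,0,0],"fingers": 0},{"xyz": [-12,-12,0],"delta_rot": [0,0,0],"fingers": 0},{"xyz": [-15,-15,0],"delta_rot": [0,0,0],"fingers": 0}]'

```text
clock: 2.3
tcp_pos: [0.4823, 0.0811, 0.2565]
orientation: [0.618, 3.078, 0.006]
contact_force: [0.5, 0.1, -0.0]
grip_width: 0.0854
```

Run:
```python
from h import *
o=st(); c=cam("wrist")
i=imaging.grab_frame("wrist"); cv2.imwrite("pics/w1.png",i)
np.savez("w1.npz",**{k:c[k] for k in c})
for q in ["shoulder","clamp","jaw","block","hub"]: print(q,[(d["conf"],d["position"]) for d in imaging.tip_of("wrist",q)])
print(st())
```

```text
t 2.3 tcp [0.4823 0.0811 0.2565] R
 [[-0.9226  0.3858  0.0026]
 [ 0.3858  0.9226  0.0035]
 [-0.0011  0.0042 -1.    ]] F [ 0.5  0.1 -0. ] w 0.0854 j [-0.632  0.1    0.37   1.934 -0.043  1.112  0.93 ]
shoulder [(0.57, [272.4, 236.3])]
clamp [(0.77, [319.6, 178.9]), (0.66, [367.6, 142.0])]
jaw [(0.87, [331.3, 175.8]), (0.64, [118.8, 146.2])]
block [(0.89, [366.9, 141.0]), (0.27, [124.2, 146.0])]
hub [(0.94, [54.2, 262.8]), (0.94, [138.1, 288.3])]
t 2.6 tcp [0.4815 0.0844 0.256 ] R
 [[-0.9232  0.3844  0.0014]
 [ 0.3844  0.9232  0.0033]
 [-0.      0.0036 -1.    ]] F [-0.2  0.4 -0.1] w 0.0854 j [-0.635  0.101  0.366  1.934 -0.043  1.112  0.925]
{'clock': 2.6, 'joints': array([-0.63483006,  0.10052641,  0.36598483,  1.9335995 , -0.04317923,
        1.11221811,  0.92477924]), 'qvel': array([-1.40617145e-02,  2.12973707e-03, -1.15205211e-02,  1.60711411e-03,
       -7.81539091e-06,  8.42342666e-04,  2.44175723e-03]), 'tau': array([ 1.03634600e+00, -3.23578119e+01,  2.08385915e+00, -2.82349223e+01,
        7.84925977e-02, -6.20985738e-03,  1.43634847e-03]), 'tcp_pos': array([0.48152784, 0.08442971, 0.25600359]), 'orientation': array([0.61556084, 3.07994197, 0.00549776]), 'contact_force': array([-0.24392863,  0.41089799, -0.14129374]), 'moment': array([ 0.04735192,  0.02662332, -0.01792643]), 'grip_width': 0.08540511040202868}
```

View pics/w1.png

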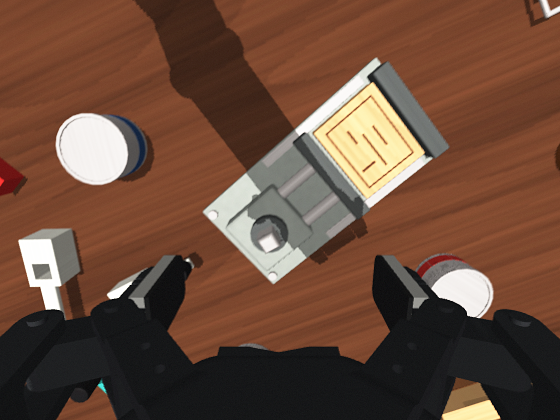

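Run:
```python
import cv2
t=cv2.imread("pics/w1.png"); cv2.imwrite("pics/w1c.png",cv2.resize(t[190:290,210:330],None,fx=6.5,fy=6,interpolation=cv2.INTER_CUBIC))
```

```text
(no output)
```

View pics/w1c.png

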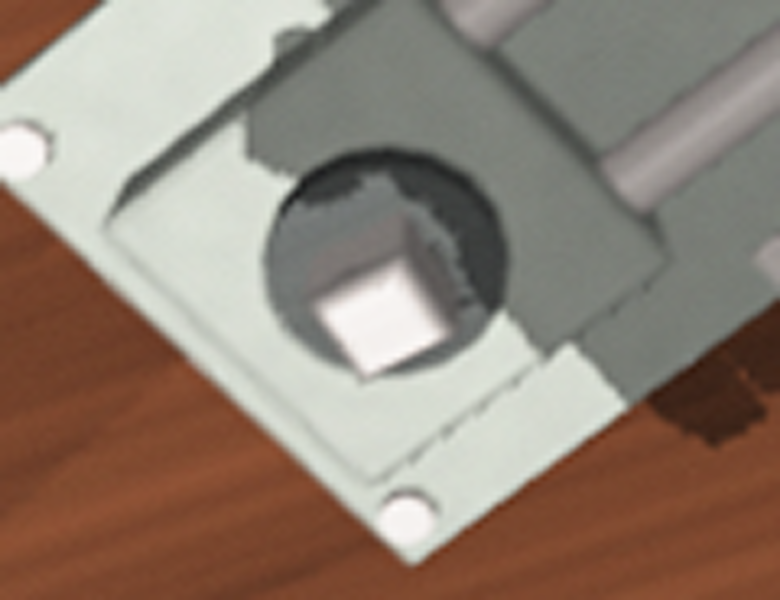

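Run:
```python
from h import *
c=dict(np.load("w1.npz"))
q=np.array([(313,312),(398,262),(452,330),(365,380)])/[6.5,6]+[210,190]
P=np.array([onplane(c,p,.092) for p in q]); print(P.round(4),"mean",P.mean(0).round(4))
for k in range(4):
    d=P[(k+1)%4]-P[k]; print(np.linalg.norm(d).round(4), np.degrees(np.arctan2(d[1],d[0])).round(1))
B=np.array([onplane(c,p,.015) for p in [(204,212),(275,283),(448,155),(378,58)]]); print(B.round(3),B.mean(0))
for k in range(4):
    d=B[(k+1)%4]-B[k]; print(np.linalg.norm(d).round(4), np.degrees(np.arctan2(d[1],d[0])).round(1))
t=cam("top");s=cam("side")
print(onplane(t,[277.6,200],.092))
i=imaging.grab_frame("wrist"); cv2.imwrite("pics/w2.png",i); c=cam("wrist"); np.savez("w2.npz",**c); st()
cv2.imwrite("pics/w2c.png",cv2.resize(i[190:290,210:330],None,fx=6,fy=6,interpolation=cv2.INTER_CUBIC))
```

```text
[[0.5382 0.0325 0.092 ]
 [0.5346 0.0506 0.092 ]
 [0.5512 0.054  0.092 ]
 [0.5549 0.0355 0.092 ]] mean [0.5447 0.0432 0.092 ]
0.0184 101.3
0.017 11.7
0.0189 -78.9
0.017 -170.0
[[ 0.495 -0.035  0.015]
 [ 0.634  0.013  0.015]
 [ 0.549  0.297  0.015]
 [ 0.401  0.248  0.015]] [0.51969916 0.13065385 0.015     ]
0.1471 19.2
0.2964 106.7
0.1562 -161.6
0.2982 -71.6
[0.54160853 0.03995801 0.092     ]
t 2.65 tcp [0.4815 0.0848 0.256 ] R
 [[-9.236e-01  3.835e-01  1.400e-03]
 [ 3.835e-01  9.235e-01  3.200e-03]
 [-1.000e-04  3.500e-03 -1.000e+00]] F [-0.3 -0.  -0.4] w 0.0858 j [-0.635  0.101  0.366  1.934 -0.043  1.112  0.925]
```

View pics/w2c.png

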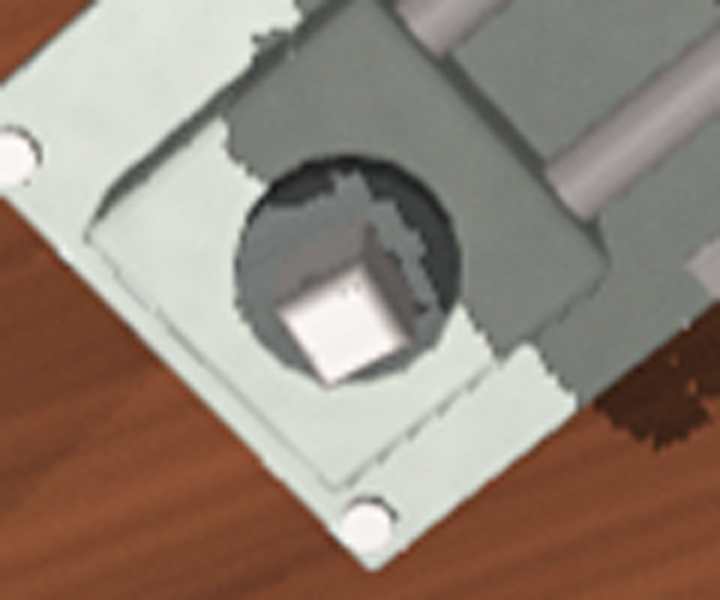

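Emit:
jog_arm --rows '[{"xyz": [-1.5,-3.6,0],"delta_rot": [0,0,0],"fingers": 0},{"xyz": [-3,-7.2,0],"delta_rot": [0,0,0],"fingers": 0},{"xyz": [-4.5,-10.8,0],"delta_rot": [0,0,0],"fingers": 0},{"xyz": [-6,-14.4,0],"delta_rot": [0,0,0],"fingers": 0},{"xyz": [-7.5,-18,0],"delta_rot": [0,0,0],"fingers": 0}]'

```text
clock: 3.07
tcp_pos: [0.4817, -0.1102, 0.2555]
orientation: [0.608, 3.081, 0.006]
contact_force: [1.4, -0.2, 0.1]
grip_width: 0.0856
```

Emit:
jog_arm --rows '[{"xyz": [-1.3,-3.3,1.2],"delta_rot": [0,0,0],"fingers": 0},{"xyz": [-2.6,-6.6,2.4],"delta_rot": [0,0,0],"fingers": 0},{"xyz": [-3.9,-9.9,3.6],"delta_rot": [0,0,0],"fingers": 0},{"xyz": [-5.6,-13.6,4.8],"delta_rot": [0,0,0],"fingers": 0},{"xyz": [-6.5,-16,5.6],"delta_rot": [0,0,0],"fingers": 0}]'

```text
clock: 3.48
tcp_pos: [0.4812, -0.2844, 0.1979]
orientation: [0.607, 3.082, 0.005]
contact_force: [0.3, 0.2, 0.2]
grip_width: 0.0852
```

Run:
```python
from h import *
imaging.grab_frame("wrist");imaging.grab_frame("wrist")
st(); c=cam("wrist"); i=imaging.grab_frame("wrist"); cv2.imwrite("pics/w3.png",i)
np.savez("w3.npz",**c)
for q in ["hub","knob"]: print(q,[(d["conf"],d["position"]) for d in imaging.tip_of("wrist",q)])
st()
```

```text
t 3.58 tcp [ 0.4796 -0.2861  0.1975] R
 [[-9.233e-01  3.841e-01 -8.000e-04]
 [ 3.841e-01  9.233e-01  1.900e-03]
 [ 1.500e-03  1.400e-03 -1.000e+00]] F [-0.3  0.4  0. ] w 0.0859 j [-0.074  0.322  0.627  1.866 -0.221  1.024  1.821]
hub [(0.92, [394.9, 208.0]), (0.86, [372.6, 364.6]), (0.78, [230.9, 42.5]), (0.7, [298.5, 174.5])]
knob [(0.94, [476.0, 176.9]), (0.57, [333.0, 327.3])]
t 3.73 tcp [ 0.4818 -0.2809  0.1986] R
 [[-9.259e-01  3.779e-01  1.500e-03]
 [ 3.779e-01  9.258e-01  4.700e-03]
 [ 4.000e-04  4.900e-03 -1.000e+00]] F [-0.3 -0.2 -0.3] w 0.0854 j [-0.08   0.318  0.623  1.867 -0.221  1.025  1.819]
```

View pics/w3.png

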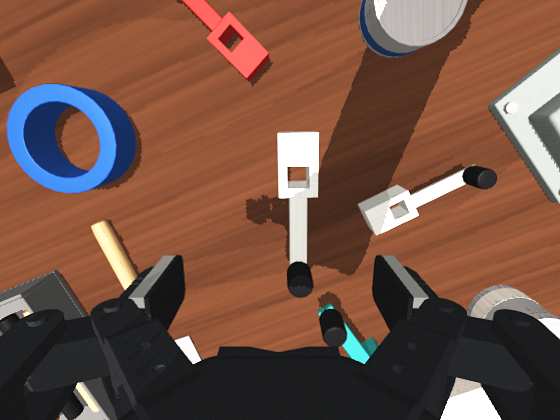

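Run:
```python
from h import *
i=cv2.imread("pics/w3.png"); cv2.imwrite("pics/w3c.png",cv2.resize(i[120:310,230:370],None,fx=4,fy=3,interpolation=cv2.INTER_CUBIC))
```

```text
(no output)
```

View pics/w3c.png

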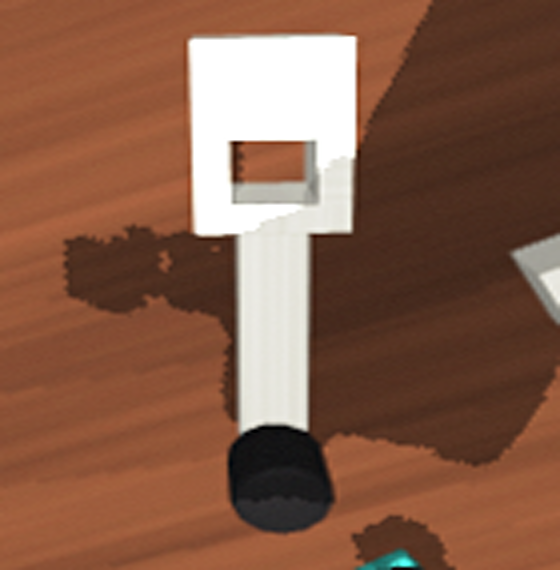

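Run:
```python
from h import *
c=dict(np.load("w3.npz"))
def go(q,z):
    q=np.array(q)/[4,3]+[230,120]; P=np.array([onplane(c,p,z) for p in q]); 
    for k in range(len(P)):
        d=P[(k+1)%len(P)]-P[k]; print(np.linalg.norm(d).round(4), np.degrees(np.arctan2(d[1],d[0])).round(1))
    print(P.mean(0).round(4)); return P
H=go([(190,38),(357,36),(352,232),(194,236)],.044)
B=go([(231,142),(315,141),(317,204),(232,203)],.044)
b=B.mean(0); 
k=onplane(c,np.array((276,462))/[4,3]+[230,120],.080); d=k-b; print("knob",k.round(4),np.linalg.norm(d[:2]),np.degrees(np.arctan2(d[1],d[0])))
o=st(); Rt=R.from_rotvec(o["orientation"]); print("tool-frame offset to bore at z .01:",Rt.inv().apply([b[0],b[1],.01]-o["tcp_pos"]).round(4))
```

```text
0.0428 68.3
0.0689 -21.7
0.0428 -110.6
0.0697 158.3
[ 0.4689 -0.2592  0.044 ]
0.0222 68.3
0.0226 -19.7
0.0228 -113.5
0.0219 158.6
[ 0.4804 -0.2636  0.044 ]
knob [ 0.5675 -0.2999  0.08  ] 0.09434618285062951 -22.620522454244128
t 3.73 tcp [ 0.4818 -0.2809  0.1986] R
 [[-9.259e-01  3.779e-01  1.500e-03]
 [ 3.779e-01  9.258e-01  4.700e-03]
 [ 4.000e-04  4.900e-03 -1.000e+00]] F [-0.3 -0.2 -0.3] w 0.0854 j [-0.08   0.318  0.623  1.867 -0.221  1.025  1.819]
tool-frame offset to bore at z .01: [0.0078 0.0146 0.1887]
```

Emit:
jog_arm --rows '[{"xyz": [0.4,0.7,3],"delta_rot": [0,0,0],"fingers": 0},{"xyz": [0.8,1.4,6],"delta_rot": [0,0,0],"fingers": 0},{"xyz": [0.8,1.5,9],"delta_rot": [0,0,0],"fingers": 0},{"xyz": [0.8,1.5,10],"delta_rot": [0,0,0],"fingers": 0},{"xyz": [0.8,1.5,10],"delta_rot": [0,0,0],"fingers": 0}]'

```text
clock: 4.15
tcp_pos: [0.4795, -0.2607, 0.0969]
orientation: [-0.599, -3.08, -0.01]
contact_force: [-1.3, 0.4, 1.1]
grip_width: 0.0855
```

Run:
```python
from h import *
st(); c=cam("wrist"); i=imaging.grab_frame("wrist"); cv2.imwrite("pics/w4.png",i)
np.savez("w4.npz",**c)
o=st(); Rt=R.from_rotvec(o["orientation"]); print(Rt.inv().apply([.4803,-.2636,.006]-o["tcp_pos"]).round(4))
```

```text
t 4.15 tcp [ 0.4795 -0.2607  0.0969] R
 [[-0.9271  0.3748 -0.0024]
 [ 0.3748  0.9271  0.0068]
 [ 0.0048  0.0054 -1.    ]] F [-1.3  0.4  1.1] w 0.0855 j [-0.049  0.434  0.557  1.981 -0.317  0.816  1.874]
t 4.2 tcp [ 0.4805 -0.2622  0.0987] R
 [[-9.266e-01  3.759e-01  3.000e-04]
 [ 3.759e-01  9.266e-01  5.400e-03]
 [ 1.700e-03  5.100e-03 -1.000e+00]] F [-1.   0.3  0.5] w 0.0853 j [-0.049  0.432  0.559  1.979 -0.316  0.817  1.874]
[-0.0005 -0.0018  0.0927]
```

View pics/w4.png

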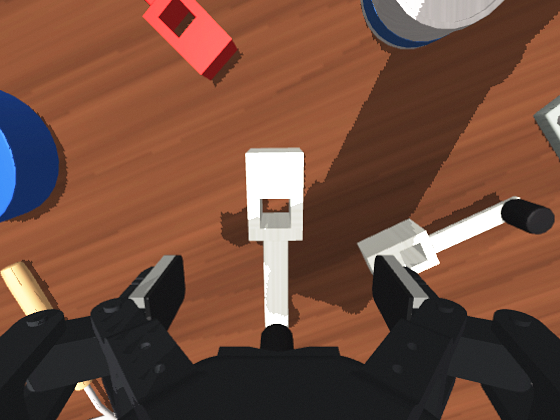

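Emit:
jog_arm --rows '[{"xyz": [0,-0.15,3],"delta_rot": [0,0,0],"fingers": 0},{"xyz": [0,-0.15,6],"delta_rot": [0,0,0],"fingers": 0},{"xyz": [0,-0.15,8.5],"delta_rot": [0,0,0],"fingers": 0},{"xyz": [0,-0.15,9.2],"delta_rot": [0,0,0],"fingers": 0},{"xyz": [0,-0.15,9.2],"delta_rot": [0,0,0],"fingers": 0}]'

```text
clock: 4.62
tcp_pos: [0.4802, -0.263, 0.0068]
orientation: [-0.601, -3.082, -0.009]
contact_force: [0.4, -0.6, 0.2]
grip_width: 0.0856
```

Emit:
jog_arm --rows '[{"xyz": [0,0,0],"delta_rot": [0,0,0],"fingers": 0.3},{"xyz": [0,0,0],"delta_rot": [0,0,0],"fingers": 0.5},{"xyz": [0,0,0],"delta_rot": [0,0,0],"fingers": 0.8},{"xyz": [0,0,0],"delta_rot": [0,0,0],"fingers": 1},{"xyz": [0,0,0],"delta_rot": [0,0,0],"fingers": 1}]' --grip_force 50

```text
clock: 5.03
tcp_pos: [0.4809, -0.2638, 0.0079]
orientation: [0.601, 3.083, 0.007]
contact_force: [-5.2, -8.0, 16.5]
grip_width: 0.0253
```

Run:
```python
from h import *
i=imaging.grab_frame("wrist"); i=imaging.grab_frame("wrist"); cv2.imwrite("pics/w5.png",i)
o=st()
```

```text
t 5.13 tcp [ 0.4807 -0.2658  0.0084] R
 [[-0.9262  0.3771  0.0022]
 [ 0.3771  0.9262  0.0022]
 [-0.0012  0.0029 -1.    ]] F [-0.2 -2.8  5.2] w 0.0098 j [ 0.033  0.572  0.468  2.023 -0.426  0.64   1.968]
```

View pics/w5.png

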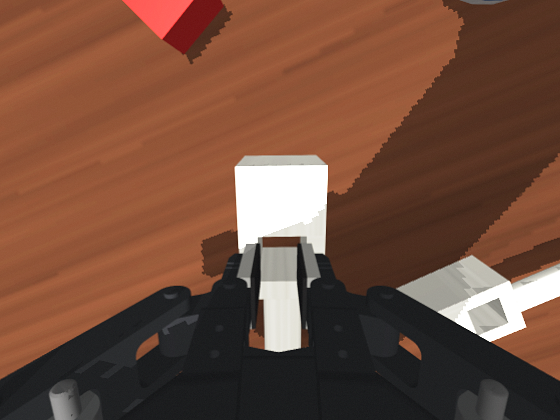

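Run:
```python
from h import *
i=imaging.grab_frame("wrist"); cv2.imwrite("pics/w6.png",i); print(cam("wrist")["xyz"])
i=imaging.grab_frame("side"); cv2.imwrite("pics/s6.png",cv2.resize(i[170:370,200:440],None,fx=3,fy=3))
o=st()
```

```text
[ 0.41751263 -0.24099672  0.18661727]
t 5.23 tcp [ 0.4805 -0.2639  0.0076] R
 [[-9.264e-01  3.765e-01  9.000e-04]
 [ 3.765e-01  9.264e-01  4.800e-03]
 [ 9.000e-04  4.800e-03 -1.000e+00]] F [ 0.1  1.  -0.3] w 0.0 j [ 0.033  0.573  0.466  2.023 -0.427  0.641  1.968]
```

View pics/w6.png

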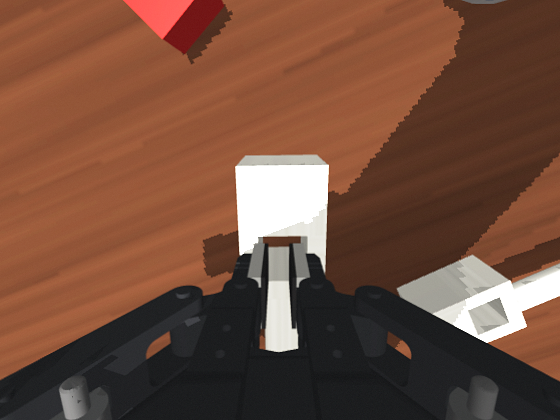

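View pics/s6.png

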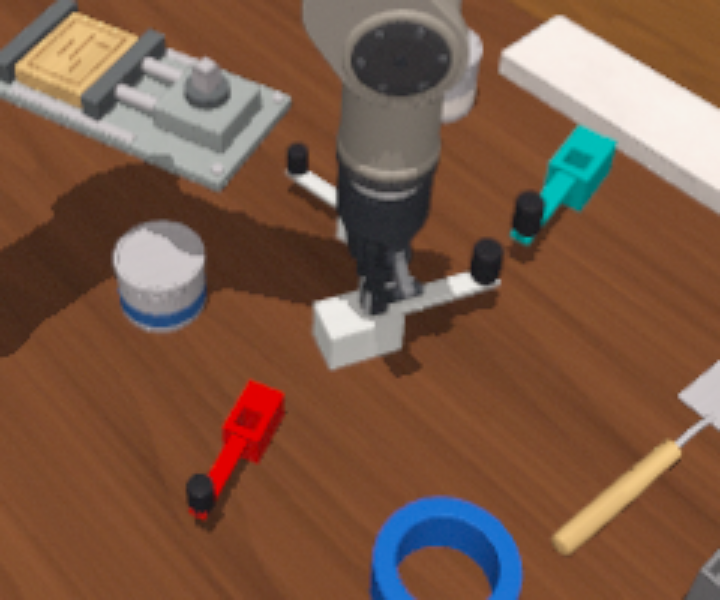

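Run:
```python
from h import *
i=cv2.imread("pics/w6.png"); cv2.imwrite("pics/w6c.png",cv2.resize(i[140:360,180:380],None,fx=4,fy=2.7,interpolation=cv2.INTER_CUBIC))
```

```text
(no output)
```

View pics/w6c.png

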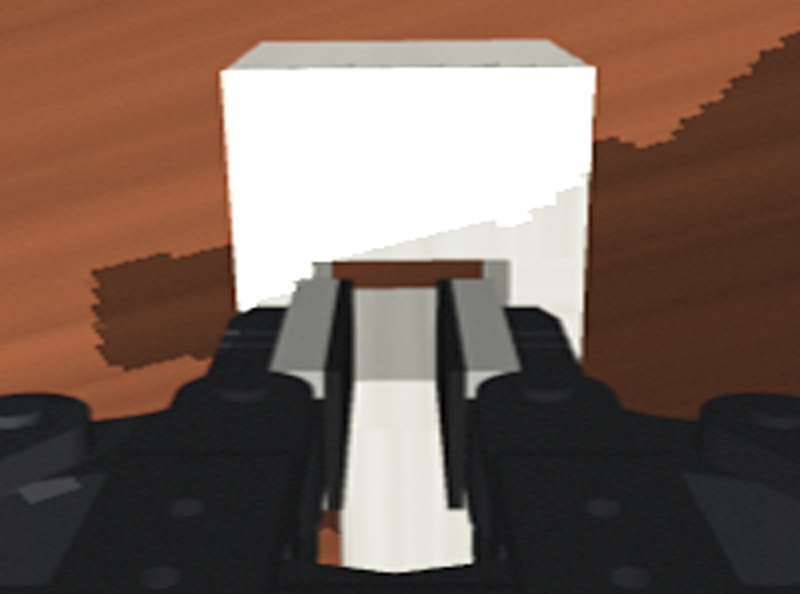

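Run:
```python
from h import *
o=st();i=imaging.grab_frame("wrist"); cv2.imwrite("pics/w7.png",cv2.resize(i[140:360,180:380],None,fx=4,fy=2.7,interpolation=cv2.INTER_CUBIC))
st(); i=imaging.grab_frame("side"); cv2.imwrite("pics/s7.png",cv2.resize(i[210:310,270:390],None,fx=6,fy=6,interpolation=cv2.INTER_CUBIC))
```

```text
t 5.23 tcp [ 0.4805 -0.2639  0.0076] R
 [[-9.264e-01  3.765e-01  9.000e-04]
 [ 3.765e-01  9.264e-01  4.800e-03]
 [ 9.000e-04  4.800e-03 -1.000e+00]] F [ 0.1  1.  -0.3] w 0.0 j [ 0.033  0.573  0.466  2.023 -0.427  0.641  1.968]
t 5.28 tcp [ 0.4804 -0.2632  0.0072] R
 [[-9.266e-01  3.760e-01  4.000e-04]
 [ 3.760e-01  9.266e-01  5.700e-03]
 [ 1.800e-03  5.400e-03 -1.000e+00]] F [-0.1  0.7 -0.3] w -0.0002 j [ 0.033  0.573  0.465  2.024 -0.428  0.641  1.968]
```

View pics/w7.png

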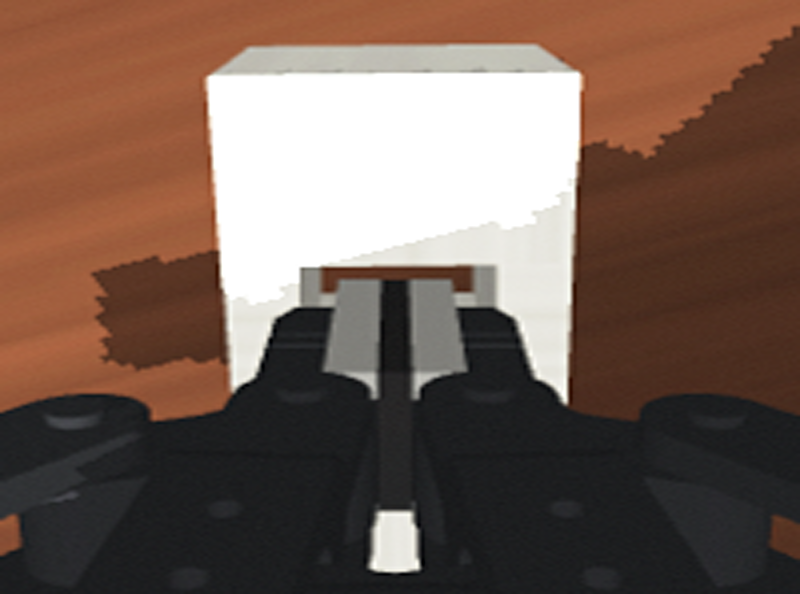

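View pics/s7.png

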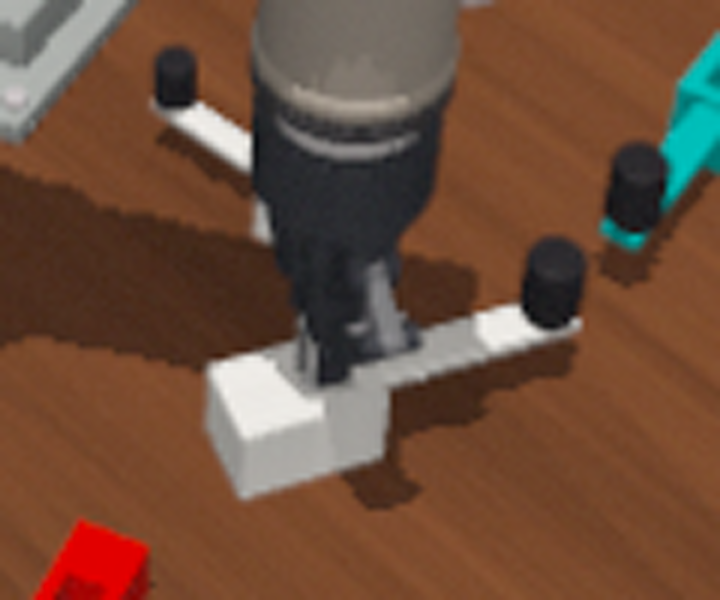

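Emit:
jog_arm --rows '[{"xyz": [0,0,0],"delta_rot": [0,0,0],"fingers": 0.95},{"xyz": [0,0,0],"delta_rot": [0,0,0],"fingers": 0.9},{"xyz": [0,0,0],"delta_rot": [0,0,0],"fingers": 0.8},{"xyz": [0,0,0],"delta_rot": [0,0,0],"fingers": 0.7},{"xyz": [0,0,0],"delta_rot": [0,0,0],"fingers": 0.7}]' --grip_force 20

```text
clock: 5.75
tcp_pos: [0.4801, -0.2625, 0.0068]
orientation: [-0.6, -3.082, -0.01]
contact_force: [-0.3, -0.3, -2.1]
grip_width: 0.0126
```

Run:
```python
from h import *
o=st();i=imaging.grab_frame("wrist"); cv2.imwrite("pics/w8.png",cv2.resize(i[140:360,180:380],None,fx=4,fy=2.7,interpolation=cv2.INTER_CUBIC))
st()
```

```text
t 5.75 tcp [ 0.4801 -0.2625  0.0068] R
 [[-9.269e-01  3.754e-01 -5.000e-04]
 [ 3.754e-01  9.268e-01  6.400e-03]
 [ 2.900e-03  5.700e-03 -1.000e+00]] F [-0.3 -0.3 -2.1] w 0.0126 j [ 0.033  0.574  0.464  2.024 -0.428  0.641  1.968]
t 5.8 tcp [ 0.4802 -0.2625  0.0068] R
 [[-9.269e-01  3.754e-01 -5.000e-04]
 [ 3.754e-01  9.268e-01  6.400e-03]
 [ 2.800e-03  5.700e-03 -1.000e+00]] F [ 0.6 -0.  -2. ] w 0.0123 j [ 0.033  0.574  0.464  2.024 -0.428  0.641  1.968]
```

View pics/w8.png

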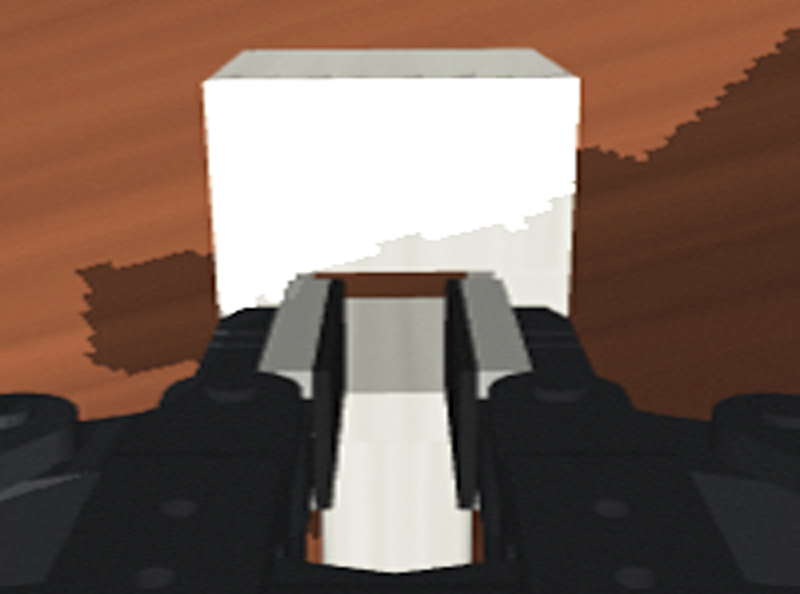

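Emit:
jog_arm --rows '[{"xyz": [0,0,0],"delta_rot": [0,0,0],"fingers": 0.9},{"xyz": [0,0,0],"delta_rot": [0,0,0],"fingers": 1},{"xyz": [0,0,-1],"delta_rot": [0,0,0],"fingers": 1},{"xyz": [0,0,-4],"delta_rot": [0,0,0],"fingers": 1},{"xyz": [0,0,-7],"delta_rot": [0,0,0],"fingers": 1}]'

```text
clock: 6.22
tcp_pos: [0.479, -0.2626, 0.0773]
orientation: [-0.6, -3.079, -0.01]
contact_force: [-0.1, 0.6, 0.5]
grip_width: -0.0
```

Run:
```python
from h import *
imaging.grab_frame("wrist")
o=st();c=cam("wrist");i=imaging.grab_frame("wrist"); cv2.imwrite("pics/w9.png",i); np.savez("w9.npz",**c)
print("proj tcp",proj(c,o["tcp_pos"]))
Rt=R.from_rotvec(o["orientation"])
for b in [0,.013,.02,.03,.04,.05]: print(b,proj(c,o["tcp_pos"]+Rt.apply([[.011,0,-b],[-.011,0,-b]])).round(0).tolist())
i=imaging.grab_frame("side"); cv2.imwrite("pics/s9.png",cv2.resize(i[170:320,260:400],None,fx=5,fy=4,interpolation=cv2.INTER_CUBIC))
print("side tcp",proj(cam("side"),o["tcp_pos"]))
```

```text
t 6.27 tcp [ 0.4827 -0.265   0.0833] R
 [[-0.9263  0.3767  0.0057]
 [ 0.3767  0.9263  0.0041]
 [-0.0037  0.006  -1.    ]] F [ 1.4 -1.8  3.6] w 0.0003 j [-0.035  0.458  0.549  1.986 -0.342  0.784  1.898]
proj tcp [[279.44812991 235.50185774]]
0 [[279.0, 218.0], [279.0, 252.0]]
0.013 [[280.0, 225.0], [280.0, 262.0]]
0.02 [[280.0, 229.0], [280.0, 267.0]]
0.03 [[280.0, 236.0], [280.0, 276.0]]
0.04 [[280.0, 244.0], [280.0, 286.0]]
0.05 [[280.0, 252.0], [280.0, 297.0]]
side tcp [[325.46063423 262.41568532]]
```

View pics/w9.png

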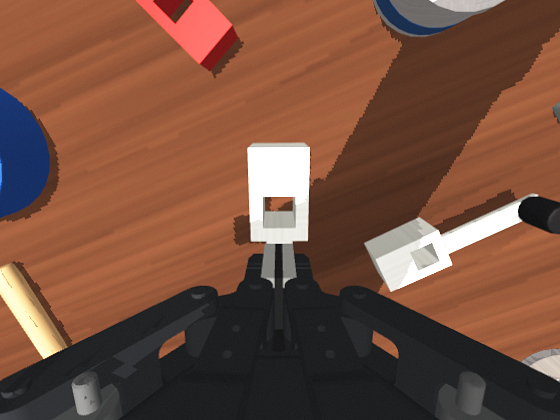

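View pics/s9.png

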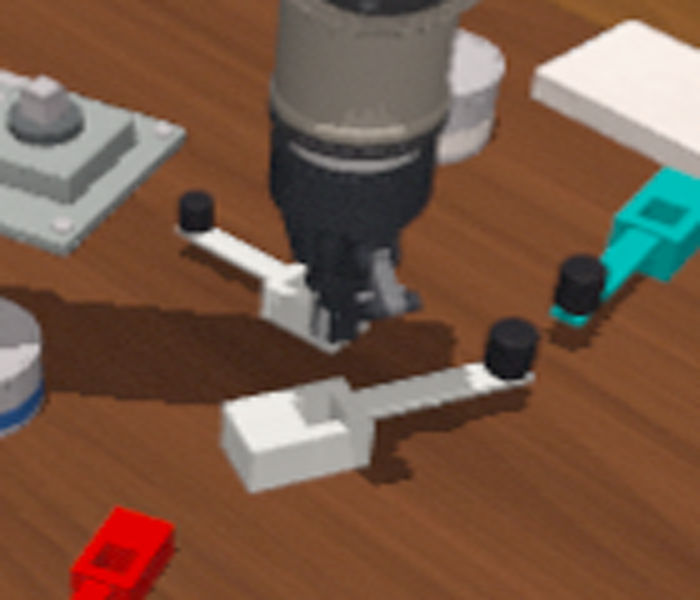

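Run:
```python
from h import *
i=cv2.imread("pics/w9.png"); cv2.imwrite("pics/w9c.png",cv2.resize(i[220:300,230:330],None,fx=7,fy=7,interpolation=cv2.INTER_CUBIC))
o=r.get_obs(); Rt=R.from_rotvec(o["orientation"]); s=cam("side")
for b in [0,.01,.02,.03,.04,.05]: print(b,(proj(s,o["tcp_pos"]+Rt.apply([[0,0,-b],[.011,0,-b],[-.011,0,-b]]))-[260,170])*[5,4])
```

```text
0 [[324.55849925 372.75769323]
 [304.8053786  377.17184806]
 [344.21856772 368.36122301]]
0.01 [[325.71014584 362.85821712]
 [305.83143056 367.27880495]
 [345.49450703 358.45557405]]
0.02 [[326.87588222 352.82825777]
 [306.87004883 357.25499915]
 [346.78603342 348.41972601]]
0.03 [[328.05595327 342.66534608]
 [307.92145209 347.09794832]
 [348.0934173  338.25122316]]
0.04 [[329.25060909 332.36695369]
 [308.98586368 336.80511031]
 [349.41693482 327.94755102]]
0.05 [[330.46010516 321.93049133]
 [310.06351175 326.37388145]
 [350.75686807 317.50613479]]
```

View pics/w9c.png

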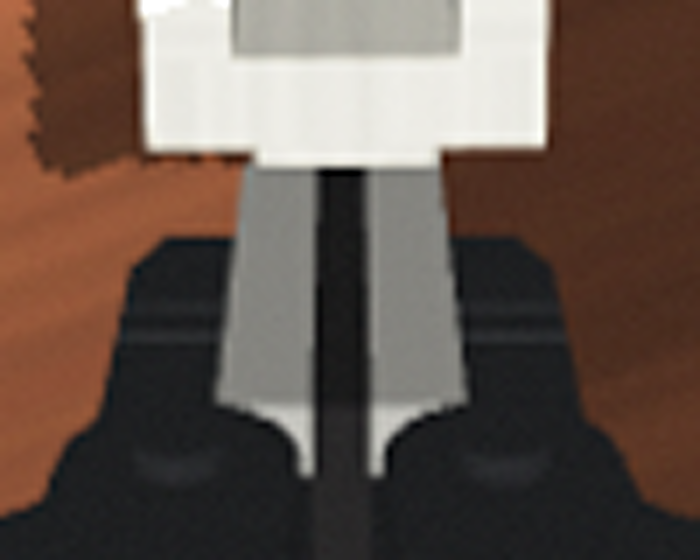

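Emit:
jog_arm --rows '[{"xyz": [0,0,0],"delta_rot": [0,0,0],"fingers": 0},{"xyz": [0,0,0],"delta_rot": [0,0,0],"fingers": 0},{"xyz": [0,0,0],"delta_rot": [0,0,0],"fingers": 0},{"xyz": [0,0,1],"delta_rot": [0,0,0],"fingers": 0},{"xyz": [0,0,2],"delta_rot": [0,0,0],"fingers": 0}]'

```text
clock: 6.78
tcp_pos: [0.4821, -0.2637, 0.0585]
orientation: [0.6, 3.08, 0.009]
contact_force: [-0.3, -0.4, 0.2]
grip_width: 0.0602
```

Run:
```python
from h import *
imaging.grab_frame("wrist")
o=st();c=cam("wrist");i=imaging.grab_frame("wrist"); cv2.imwrite("pics/w10.png",i); np.savez("w10.npz",**c)
Rt=R.from_rotvec(o["orientation"]); print(Rt.inv().apply([.4803,-.2632,-.028]-o["tcp_pos"]).round(4))
```

```text
t 6.83 tcp [ 0.4807 -0.2628  0.0564] R
 [[-0.927   0.3752  0.0011]
 [ 0.3752  0.9269  0.0061]
 [ 0.0013  0.006  -1.    ]] F [ 0.1  1.1 -0.7] w 0.0674 j [-0.015  0.497  0.522  2.004 -0.372  0.735  1.922]
[ 0.0001 -0.001   0.0844]
```

View pics/w10.png

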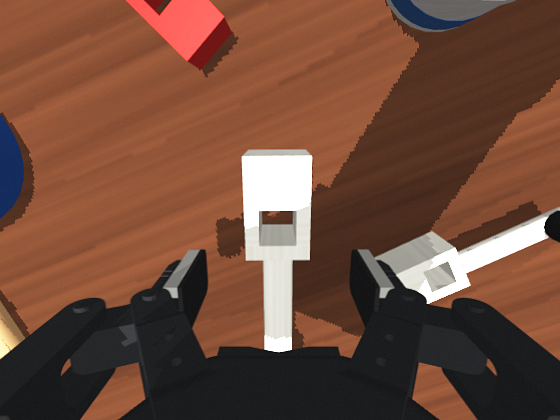

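Emit:
jog_arm --rows '[{"xyz": [0,-0.1,1.5],"delta_rot": [0,0,0],"fingers": 0.15},{"xyz": [0,-0.1,3],"delta_rot": [0,0,0],"fingers": 0.15},{"xyz": [0,-0.1,4.5],"delta_rot": [0,0,0],"fingers": 0.15},{"xyz": [0,-0.1,6],"delta_rot": [0,0,0],"fingers": 0.15},{"xyz": [0,-0.1,6],"delta_rot": [0,0,0],"fingers": 0.15}]'

```text
clock: 7.3
tcp_pos: [0.4779, -0.2623, -0.0058]
orientation: [-0.6, -3.078, -0.011]
contact_force: [-0.7, 0.3, -0.7]
grip_width: 0.0729
```

Run:
```python
from h import *
o=st();c=cam("wrist");i=imaging.grab_frame("wrist"); cv2.imwrite("pics/w11.png",i)
Rt=R.from_rotvec(o["orientation"]); print(Rt.inv().apply([.4803,-.2632,-.028]-o["tcp_pos"]).round(4))
i=imaging.grab_frame("side"); cv2.imwrite("pics/s11.png",cv2.resize(i[170:320,260:400],None,fx=5,fy=4,interpolation=cv2.INTER_CUBIC))
```

```text
t 7.3 tcp [ 0.4779 -0.2623 -0.0058] R
 [[-0.9268  0.3754 -0.0046]
 [ 0.3754  0.9268  0.0083]
 [ 0.0074  0.0059 -1.    ]] F [-0.7  0.3 -0.7] w 0.0729 j [ 0.044  0.594  0.452  2.029 -0.443  0.622  1.982]
[-0.0028 -0.0001  0.0221]
```

View pics/w11.png

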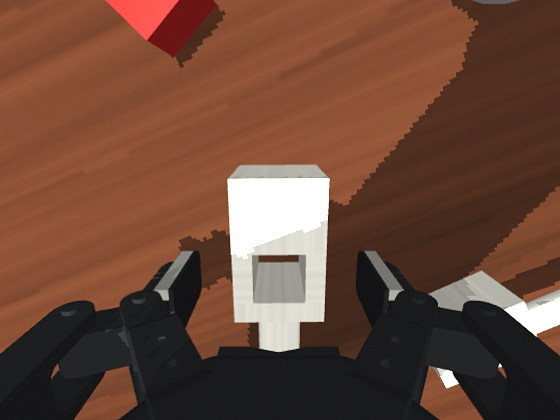

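View pics/s11.png

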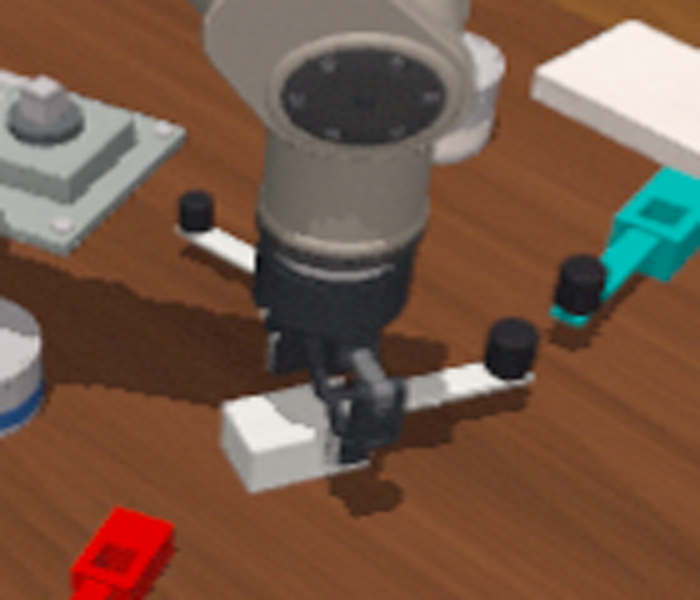

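Run:
```python
from h import *
o=r.get_obs(); Rt=R.from_rotvec(o["orientation"]); s=cam("side"); print(o["tcp_pos"])
for b in [0,.01,.02,.03,.04,.05]: print(b,(proj(s,o["tcp_pos"]+Rt.apply([[0,-.0365,-b],[.011,-.0365,-b],[-.011,-.0365,-b],[0,-.047,-b]]))-[260,170])*[5,4])
```

```text
[ 0.47938906 -0.26337936 -0.00345151]
0 [[337.75364779 494.92806209]
 [318.59727022 499.41800747]
 [356.82116123 490.45466717]
 [345.58824361 507.46846534]]
0.01 [[339.07452982 486.06923127]
 [319.79980262 490.56840581]
 [358.2591801  481.58684782]
 [346.96895251 498.63344978]]
0.02 [[340.41143525 477.0960866 ]
 [321.01695502 481.60429855]
 [359.71460187 472.60491071]
 [348.36655258 489.68356347]]
0.03 [[341.76464371 468.00649527]
 [322.24898326 472.52354267]
 [361.18772937 463.50673334]
 [349.78134141 480.61664536]]
0.04 [[343.13444096 458.79827348]
 [323.49614877 463.32394369]
 [362.67887205 454.29014264]
 [351.21362321 471.43048225]]
0.05 [[344.52111909 449.46918494]
 [324.75871882 454.00325422]
 [364.18834617 444.95291354]
 [352.66370899 462.12280725]]
```

Emit:
jog_arm --rows '[{"xyz": [-0.2,0,0.5],"delta_rot": [0,0,0],"fingers": 0.15},{"xyz": [-0.2,0,1],"delta_rot": [0,0,0],"fingers": 0.15},{"xyz": [-0.2,0,1.5],"delta_rot": [0,0,0],"fingers": 0.15},{"xyz": [-0.2,0,2],"delta_rot": [0,0,0],"fingers": 0.15},{"xyz": [-0.2,0,2.1],"delta_rot": [0,0,0],"fingers": 0.15}]'

```text
clock: 7.82
tcp_pos: [0.4808, -0.2637, -0.0252]
orientation: [-0.6, -3.08, -0.01]
contact_force: [0.2, -0.1, -0.3]
grip_width: 0.0723
```

Run:
```python
from h import *
o=st();c=cam("wrist")
i=imaging.grab_frame("side"); cv2.imwrite("pics/s12.png",cv2.resize(i[170:320,260:400],None,fx=5,fy=4,interpolation=cv2.INTER_CUBIC));st()
```

```text
t 7.82 tcp [ 0.4808 -0.2637 -0.0252] R
 [[-0.9268  0.3757 -0.0023]
 [ 0.3756  0.9267  0.0073]
 [ 0.0049  0.0059 -1.    ]] F [ 0.2 -0.1 -0.3] w 0.0723 j [ 0.064  0.628  0.427  2.027 -0.466  0.586  2.001]
t 7.87 tcp [ 0.4807 -0.2637 -0.0251] R
 [[-0.9267  0.3757 -0.0024]
 [ 0.3757  0.9267  0.0072]
 [ 0.0049  0.0058 -1.    ]] F [0.7 0.4 0.5] w 0.0725 j [ 0.064  0.628  0.427  2.027 -0.466  0.587  2.001]
```

View pics/s12.png

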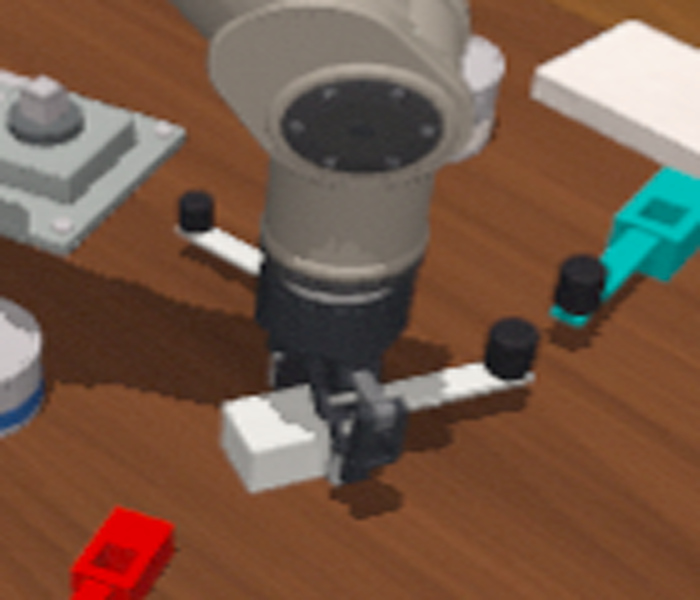

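Emit:
jog_arm --rows '[{"xyz": [0,0,0.2],"delta_rot": [0,0,0],"fingers": 0.3},{"xyz": [0,0,0.2],"delta_rot": [0,0,0],"fingers": 0.4},{"xyz": [0,0,0.2],"delta_rot": [0,0,0],"fingers": 0.45},{"xyz": [0,0,0.2],"delta_rot": [0,0,0],"fingers": 0.7},{"xyz": [0,0,0.2],"delta_rot": [0,0,0],"fingers": 1}]' --grip_force 60

```text
clock: 8.28
tcp_pos: [0.481, -0.2638, -0.0268]
orientation: [-0.601, -3.08, -0.01]
contact_force: [0.1, 0.0, 2.1]
grip_width: 0.0414
```

Run:
```python
from h import *
o=st();i=imaging.grab_frame("wrist");cv2.imwrite("pics/w13.png",i)
i=imaging.grab_frame("side"); cv2.imwrite("pics/s13.png",cv2.resize(i[170:320,260:400],None,fx=5,fy=4,interpolation=cv2.INTER_CUBIC));st()
```

```text
t 8.28 tcp [ 0.481  -0.2638 -0.0268] R
 [[-0.9267  0.3757 -0.0019]
 [ 0.3757  0.9267  0.0072]
 [ 0.0044  0.0059 -1.    ]] F [0.1 0.  2.1] w 0.0414 j [ 0.066  0.631  0.425  2.027 -0.468  0.583  2.002]
t 8.38 tcp [ 0.481  -0.2638 -0.0268] R
 [[-0.9267  0.3757 -0.0018]
 [ 0.3757  0.9267  0.0072]
 [ 0.0044  0.0059 -1.    ]] F [-0.3  1.5  4.2] w 0.0412 j [ 0.066  0.631  0.425  2.027 -0.468  0.583  2.002]
```

View pics/w13.png

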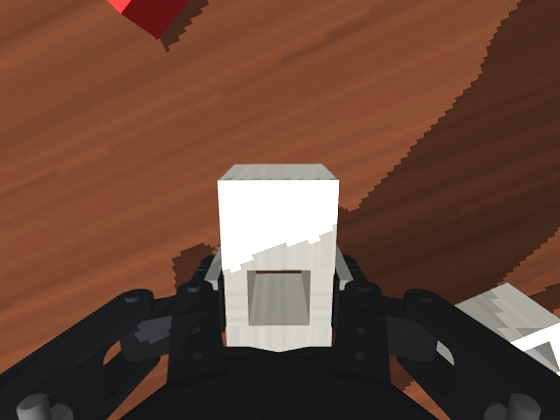

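Run:
```python
from h import *
o=st();c=cam("wrist"); Rt=R.from_rotvec(o["orientation"])
i=cv2.imread("pics/w13.png"); cv2.imwrite("pics/w13c.png",cv2.resize(i[170:360,200:360],None,fx=4,fy=3,interpolation=cv2.INTER_CUBIC))
for p in [(248,271),(311,271),(248,326),(311,326),(218,181),(339,181)]:
    X=onplane(c,p,.044); print(p,X.round(4),(Rt.inv().apply(X-o["tcp_pos"])*1000).round(1))
```

```text
t 8.38 tcp [ 0.481  -0.2638 -0.0268] R
 [[-0.9267  0.3757 -0.0018]
 [ 0.3757  0.9267  0.0072]
 [ 0.0044  0.0059 -1.    ]] F [-0.3  1.5  4.2] w 0.0412 j [ 0.066  0.631  0.425  2.027 -0.468  0.583  2.002]
(248, 271) [ 0.4649 -0.2708  0.044 ] [ 12.6 -12.1 -70.8]
(311, 271) [ 0.4738 -0.2489  0.044 ] [ 12.5  11.5 -70.6]
(248, 326) [ 0.4867 -0.2803  0.044 ] [-11.2 -12.7 -70.9]
(311, 326) [ 0.4961 -0.2572  0.044 ] [-11.3  12.2 -70.7]
(218, 181) [ 0.4295 -0.2668  0.044 ] [ 46.8 -21.7 -70.7]
(339, 181) [ 0.4453 -0.2279  0.044 ] [ 46.8  20.3 -70.4]
```

View pics/w13c.png

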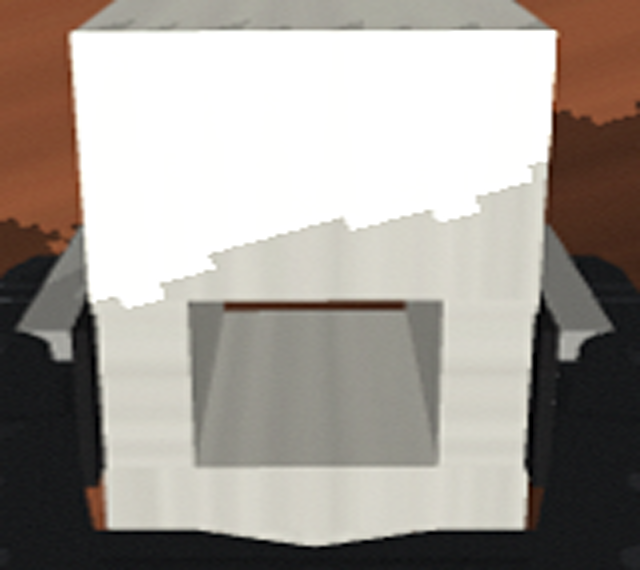

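Run:
```python
from h import *
c=dict(np.load("w2.npz"))
q=np.array([(280,308),(358,262),(412,335),(330,384)])/6+[210,190]
P=np.array([onplane(c,p,.092) for p in q]); print("mean",P.mean(0).round(4))
for k in range(4):
    d=P[(k+1)%4]-P[k]; print(np.linalg.norm(d).round(4), np.degrees(np.arctan2(d[1],d[0])).round(1))
# shoulder ellipse centre
e=np.array((349,270))/6+[210,190]; print("shoulder",onplane(c,e,.062))
```

```text
mean [0.5432 0.0455 0.092 ]
0.0178 99.4
0.0183 12.0
0.019 -79.9
0.0185 -171.7
shoulder [0.54360387 0.04533363 0.062     ]
```

Emit:
jog_arm --rows '[{"xyz": [0,0,-1],"delta_rot": [0,0,0],"fingers": 1},{"xyz": [0,0,-4],"delta_rot": [0,0,0],"fingers": 1},{"xyz": [0,0,-8],"delta_rot": [0,0,0],"fingers": 1},{"xyz": [0,0,-12],"delta_rot": [0,0,0],"fingers": 1},{"xyz": [0,0,-16],"delta_rot": [0,0,0],"fingers": 1}]'

```text
clock: 8.8
tcp_pos: [0.4799, -0.2646, 0.1346]
orientation: [-0.601, -3.078, -0.01]
contact_force: [0.8, 0.6, -4.6]
grip_width: 0.0414
```

Run:
```python
from h import *
o=st();i=imaging.grab_frame("wrist");cv2.imwrite("pics/w14.png",i); st()
```

```text
t 8.8 tcp [ 0.4799 -0.2646  0.1346] R
 [[-0.9265  0.3762 -0.0041]
 [ 0.3762  0.9265  0.0076]
 [ 0.0067  0.0055 -1.    ]] F [ 0.8  0.6 -4.6] w 0.0414 j [-0.081  0.388  0.601  1.946 -0.284  0.897  1.851]
t 8.85 tcp [ 0.4842 -0.2676  0.1423] R
 [[-0.926   0.3774  0.0072]
 [ 0.3774  0.926   0.0041]
 [-0.0051  0.0065 -1.    ]] F [ 2.  -1.7  1.3] w 0.0411 j [-0.082  0.379  0.606  1.938 -0.281  0.902  1.849]
```

View pics/w14.png

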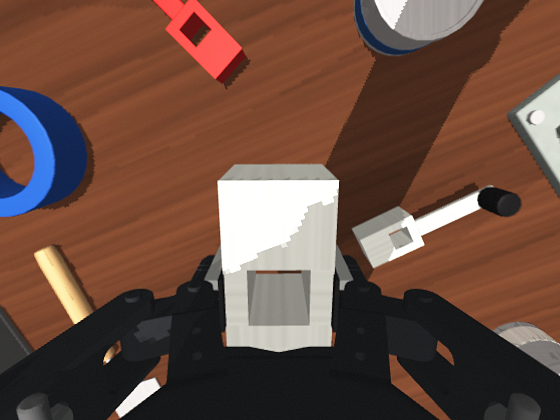

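Emit:
jog_arm --rows '[{"xyz": [0,3.5,0],"delta_rot": [0,0,-3.3],"fingers": 1},{"xyz": [0,7,0],"delta_rot": [0,0,-6.6],"fingers": 1},{"xyz": [0,10.5,0],"delta_rot": [0,0,-10],"fingers": 1},{"xyz": [0,14,0],"delta_rot": [0,0,-13],"fingers": 1},{"xyz": [0,17.5,0],"delta_rot": [0,0,-16.5],"fingers": 1}]'

```text
clock: 9.27
tcp_pos: [0.5498, -0.1039, 0.1434]
orientation: [0.152, 3.132, 0.007]
contact_force: [0.7, -0.2, -3.2]
grip_width: 0.0414
```

Run:
```python
from h import *
o=st(); Rt=R.from_rotvec(o["orientation"])
a=np.radians(190.5); x=np.array([np.cos(a),np.sin(a),0]); 
Rg=np.c_[x,np.cross([0,0,-1],x),[0,0,-1]]
tgt=np.array([.5435,.0445,.14])-.075*x
print("xyz cm",(Rt.inv().apply(tgt-o["tcp_pos"])*100).round(2),"rot",np.degrees((Rt.inv()*R.from_matrix(Rg)).as_rotvec()).round(2))
```

```text
t 9.27 tcp [ 0.5498 -0.1039  0.1434] R
 [[-0.9953  0.0966  0.0063]
 [ 0.0967  0.9953  0.0043]
 [-0.0059  0.0049 -1.    ]] F [ 0.7 -0.2 -3.2] w 0.0414 j [-0.316  0.37   0.497  1.918 -0.228  0.902  1.769]
xyz cm [-5.15 16.78  0.45] rot [  0.23   0.37 -16.05]
```

Emit:
jog_arm --rows '[{"xyz": [-1.2,3.8,0.2],"delta_rot": [0,0.1,-4],"fingers": 1},{"xyz": [-2.4,7.6,0.4],"delta_rot": [0.1,0.2,-8],"fingers": 1},{"xyz": [-3.6,11.4,0.4],"delta_rot": [0.2,0.3,-12],"fingers": 1},{"xyz": [-4.7,15.2,0.4],"delta_rot": [0.2,0.4,-16],"fingers": 1},{"xyz": [-5.1,16.8,0.4],"delta_rot": [0.2,0.4,-16],"fingers": 1}]'

```text
clock: 9.68
tcp_pos: [0.6177, 0.0662, 0.14]
orientation: [0.302, -3.127, -0.006]
contact_force: [1.6, 2.0, -4.1]
grip_width: 0.0412
```

Run:
```python
from h import *
imaging.grab_frame("wrist");imaging.grab_frame("wrist")
o=st();c=cam("wrist");i=imaging.grab_frame("wrist");cv2.imwrite("pics/w15.png",i); np.savez("w15.npz",**c)
p=proj(c,[.5435,.0445,.092])[0].astype(int); print(p)
cv2.imwrite("pics/w15c.png",cv2.resize(i[p[1]-50:p[1]+50,p[0]-60:p[0]+60],None,fx=6,fy=6,interpolation=cv2.INTER_CUBIC)); np.save("w15p.npy",p)
```

```text
t 9.78 tcp [0.6169 0.0645 0.1397] R
 [[-0.982  -0.1886 -0.0015]
 [-0.1886  0.982   0.0026]
 [ 0.001   0.0028 -1.    ]] F [-0.5 -0.1 -4.7] w 0.0412 j [-0.487  0.464  0.383  1.766 -0.21   0.953  1.742]
[270 107]
```

View pics/w15.png

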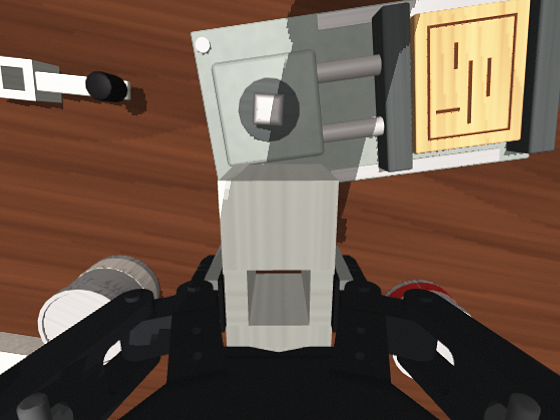

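View pics/w15c.png

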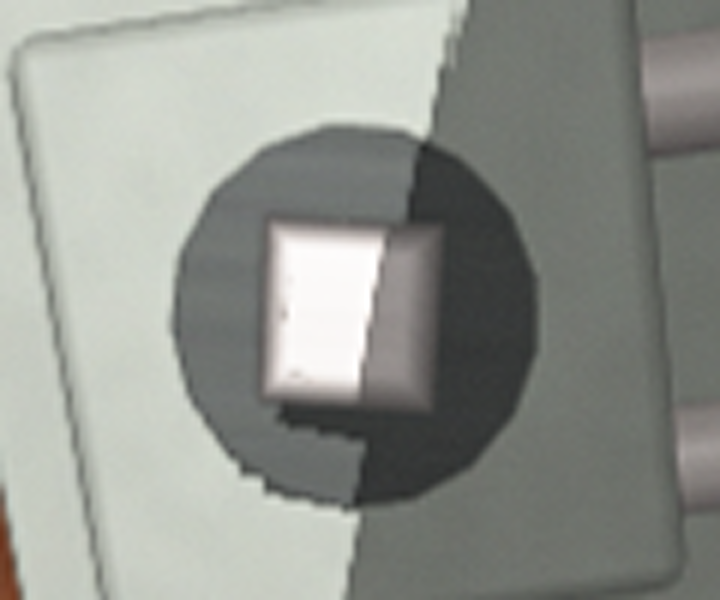

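Run:
```python
from h import *
c=dict(np.load("w15.npz")); p0=np.load("w15p.npy")-[60,50]
f=lambda q: np.array(q)/6+p0
P=np.array([onplane(c,f(p),.086) for p in [(266,222),(446,225),(436,412),(264,408)]]); print(P.round(4),P.mean(0).round(4))
for k in range(4):
    d=P[(k+1)%4]-P[k]; print(np.linalg.norm(d).round(4), np.degrees(np.arctan2(d[1],d[0])).round(1))
print("shoulder",onplane(c,f((356,315)),.062).round(4), "diam",np.linalg.norm(onplane(c,f((172,315)),.062)-onplane(c,f((540,315)),.062)))
o=st(); Rt=R.from_rotvec(o["orientation"])
print("yaw toolx",np.degrees(np.arctan2(*Rt.as_matrix()[[1,0],0])))
```

```text
[[0.5368 0.0319 0.086 ]
 [0.5332 0.0524 0.086 ]
 [0.554  0.0554 0.086 ]
 [0.5574 0.0352 0.086 ]] [0.5454 0.0437 0.086 ]
0.0209 100.0
0.021 8.0
0.0204 -80.4
0.0209 -170.9
shoulder [0.5444 0.0433 0.062 ] diam 0.04761358340308667
t 9.83 tcp [0.6162 0.0608 0.1397] R
 [[-9.828e-01 -1.849e-01 -2.100e-03]
 [-1.849e-01  9.828e-01  6.000e-04]
 [ 1.900e-03  1.000e-03 -1.000e+00]] F [-0.9 -1.2 -4.4] w 0.0414 j [-0.485  0.463  0.386  1.768 -0.209  0.953  1.742]
yaw toolx -169.346636963481
```

Emit:
jog_arm --rows '[{"xyz": [0,0,0],"delta_rot": [0,0,1.2],"fingers": 1},{"xyz": [0,0,0],"delta_rot": [0,0,1.2],"fingers": 1},{"xyz": [0,0,0],"delta_rot": [0,0,1.2],"fingers": 1},{"xyz": [0,0,0],"delta_rot": [0,0,1.2],"fingers": 1},{"xyz": [0,0,0],"delta_rot": [0,0,1.2],"fingers": 1}]'

```text
clock: 10.25
tcp_pos: [0.6161, 0.0599, 0.1398]
orientation: [0.257, -3.129, -0.001]
contact_force: [-0.4, -1.0, -4.6]
grip_width: 0.0414
```

Run:
```python
from h import *
imaging.grab_frame("wrist");imaging.grab_frame("wrist")
o=st();c=cam("wrist");i=imaging.grab_frame("wrist");st();cv2.imwrite("pics/w16.png",i); np.savez("w16.npz",**c)
p=proj(c,[.5435,.0445,.092])[0].astype(int); print(p)
cv2.imwrite("pics/w16c.png",cv2.resize(i[p[1]-50:p[1]+50,p[0]-60:p[0]+60],None,fx=6,fy=6,interpolation=cv2.INTER_CUBIC)); np.save("w16p.npy",p)
```

```text
t 10.35 tcp [0.6162 0.0603 0.1398] R
 [[-9.865e-01 -1.636e-01 -2.000e-03]
 [-1.636e-01  9.865e-01  6.000e-04]
 [ 1.900e-03  9.000e-04 -1.000e+00]] F [ 0.5  0.5 -5. ] w 0.0413 j [-0.489  0.463  0.391  1.768 -0.211  0.953  1.724]
t 10.4 tcp [0.6162 0.0605 0.1398] R
 [[-9.865e-01 -1.638e-01 -2.000e-03]
 [-1.638e-01  9.865e-01  6.000e-04]
 [ 1.900e-03  1.000e-03 -1.000e+00]] F [-0.4  0.1 -4.1] w 0.0414 j [-0.489  0.463  0.391  1.768 -0.211  0.953  1.724]
[273 109]
```

View pics/w16c.png

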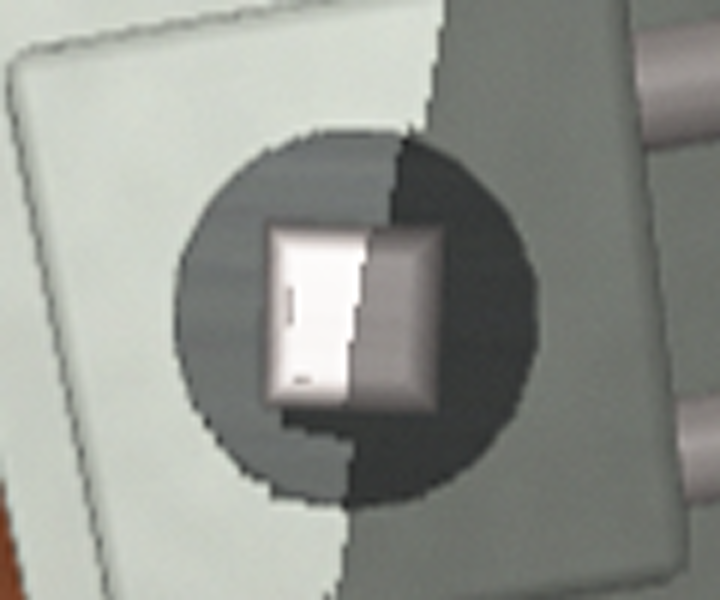

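Run:
```python
from h import *
c=dict(np.load("w16.npz")); p0=np.load("w16p.npy")-[60,50]
f=lambda q: np.array(q)/6+p0
P=np.array([onplane(c,f(p),.086) for p in [(268,223),(446,226),(437,412),(264,410)]]); print(P.mean(0).round(4))
for k in range(4):
    d=P[(k+1)%4]-P[k]; print(np.linalg.norm(d).round(4), np.degrees(np.arctan2(d[1],d[0])).round(1))
sh=onplane(c,f((356,317)),.062);print("shoulder",sh.round(4))
o=r.get_obs(); Rt=R.from_rotvec(o["orientation"])
print("yaw",np.degrees(np.arctan2(*Rt.as_matrix()[[1,0],0])))
m=(P.mean(0)+sh)/2; a=np.radians(189.3); x=np.array([np.cos(a),np.sin(a),0]); Rg=np.c_[x,np.cross([0,0,-1],x),[0,0,-1]]
b=Rg@[.0007,-.0003,0]
for z in [.14,.08,.0352]:
    t=np.array([m[0]-b[0],m[1]-b[1],z]); print(t.round(4),(Rt.inv().apply(t-o["tcp_pos"])*100).round(2),np.degrees((Rt.inv()*R.from_matrix(Rg)).as_rotvec()).round(2))
```

```text
[0.5452 0.0437 0.086 ]
0.0207 98.6
0.021 7.0
0.0206 -81.2
0.0211 -172.8
shoulder [0.5444 0.0435 0.062 ]
yaw -170.57167814007758
[0.5454 0.044  0.14  ] [ 7.25 -0.47 -0.01] [ 0.05 -0.11  0.13]
[0.5454 0.044  0.08  ] [ 7.24 -0.47  5.99] [ 0.05 -0.11  0.13]
[0.5454 0.044  0.0352] [ 7.23 -0.48 10.47] [ 0.05 -0.11  0.13]
```

Emit:
jog_arm --rows '[{"xyz": [2.5,-0.2,0],"delta_rot": [0,0,0],"fingers": 1},{"xyz": [5,-0.4,1],"delta_rot": [0,0,0],"fingers": 1},{"xyz": [7.25,-0.5,3],"delta_rot": [0,0,0],"fingers": 1},{"xyz": [7.25,-0.5,5],"delta_rot": [0,-0.1,0],"fingers": 1},{"xyz": [7.25,-0.5,6],"delta_rot": [0,-0.1,0],"fingers": 1}]'

```text
clock: 10.82
tcp_pos: [0.543, 0.0433, 0.0784]
orientation: [0.257, -3.128, -0.002]
contact_force: [0.6, -0.0, -5.1]
grip_width: 0.041
```

Run:
```python
from h import *
i=imaging.grab_frame("side"); cv2.imwrite("pics/s17.png",cv2.resize(i[120:260,180:340],None,fx=4.5,fy=4,interpolation=cv2.INTER_CUBIC))
imaging.grab_frame("wrist")
o=st(); i=imaging.grab_frame("wrist"); cv2.imwrite("pics/w17.png",i)
Rt=R.from_rotvec(o["orientation"]);a=np.radians(189); x=np.array([np.cos(a),np.sin(a),0]); Rg=np.c_[x,np.cross([0,0,-1],x),[0,0,-1]]
print((Rt.inv().apply(np.array([.5454,.044,.0352])-o["tcp_pos"])*100).round(2),np.degrees((Rt.inv()*R.from_matrix(Rg)).as_rotvec()).round(2))
```

```text
t 10.92 tcp [0.5447 0.0438 0.0788] R
 [[-9.864e-01 -1.641e-01 -2.500e-03]
 [-1.641e-01  9.865e-01  4.000e-04]
 [ 2.400e-03  8.000e-04 -1.000e+00]] F [ 0.8  0.5 -3.6] w 0.0415 j [-0.488  0.433  0.372  1.986 -0.223  0.764  1.751]
[-0.08  0.    4.36] [ 0.05 -0.14  0.44]
```

View pics/s17.png

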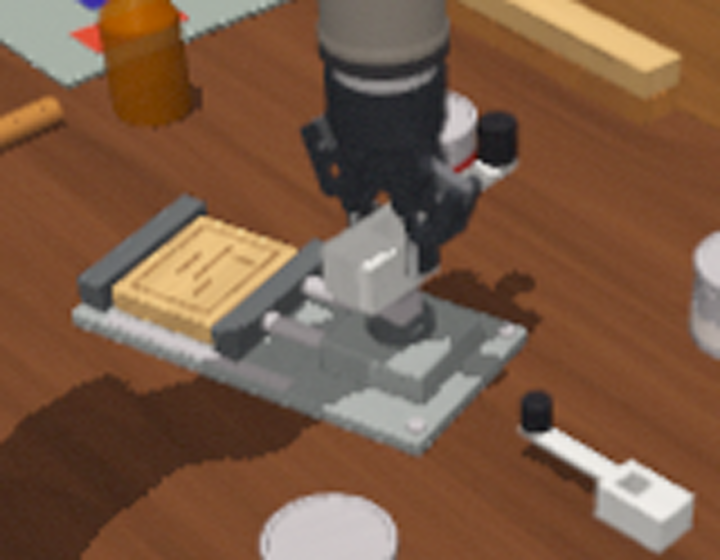

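View pics/w17.png

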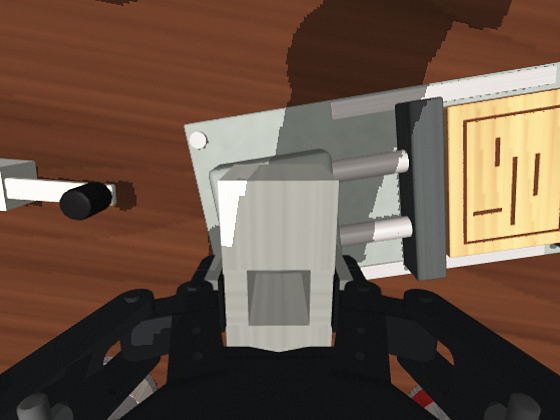

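Emit:
jog_arm --rows '[{"xyz": [-0.1,0,0.5],"delta_rot": [0,0,0.4],"fingers": 1},{"xyz": [-0.1,0,1],"delta_rot": [0,-0.1,0.4],"fingers": 1},{"xyz": [-0.1,0,1.5],"delta_rot": [0,-0.1,0.4],"fingers": 1},{"xyz": [-0.1,0,1.9],"delta_rot": [0,-0.1,0.4],"fingers": 1},{"xyz": [-0.1,0,2.2],"delta_rot": [0,-0.1,0.4],"fingers": 1}]'

```text
clock: 11.38
tcp_pos: [0.547, 0.0441, 0.0574]
orientation: [-0.248, 3.131, 0.001]
contact_force: [-0.2, 0.6, -4.0]
grip_width: 0.0412
```

Run:
```python
from h import *
o=st(); print(o["moment"].round(2))
i=imaging.grab_frame("wrist"); cv2.imwrite("pics/w18.png",i)
```

```text
t 11.38 tcp [0.547  0.0441 0.0574] R
 [[-9.876e-01 -1.572e-01  1.000e-03]
 [-1.572e-01  9.876e-01  9.000e-04]
 [-1.100e-03  7.000e-04 -1.000e+00]] F [-0.2  0.6 -4. ] w 0.0412 j [-0.476  0.467  0.359  1.996 -0.244  0.718  1.761]
[-0.04  0.07 -0.01]
```

View pics/w18.png

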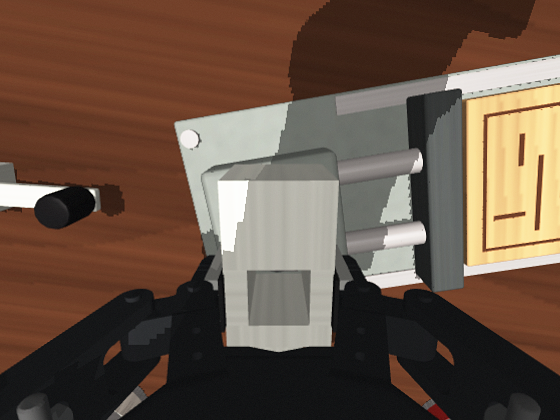

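Emit:
jog_arm --rows '[{"xyz": [0.15,0,0.3],"delta_rot": [0,0,0],"fingers": 1},{"xyz": [0.15,0,0.8],"delta_rot": [0,0,0],"fingers": 1},{"xyz": [0.15,0,1.3],"delta_rot": [0,0,0],"fingers": 1},{"xyz": [0.15,0,1.7],"delta_rot": [0,0,0],"fingers": 1},{"xyz": [0.15,0,2.1],"delta_rot": [0,0,0],"fingers": 1}]'

```text
clock: 11.85
tcp_pos: [0.545, 0.0438, 0.0355]
orientation: [-0.248, 3.132, 0.001]
contact_force: [-0.4, 0.2, -3.9]
grip_width: 0.0412
```

Run:
```python
from h import *
o=st(); print(o["moment"].round(2))
i=imaging.grab_frame("side"); cv2.imwrite("pics/s19.png",cv2.resize(i[120:260,180:340],None,fx=4.5,fy=4,interpolation=cv2.INTER_CUBIC)); st()
```

```text
t 11.85 tcp [0.545  0.0438 0.0355] R
 [[-9.876e-01 -1.572e-01  1.000e-04]
 [-1.572e-01  9.876e-01  6.000e-04]
 [-2.000e-04  6.000e-04 -1.000e+00]] F [-0.4  0.2 -3.9] w 0.0412 j [-0.462  0.499  0.343  2.01  -0.262  0.673  1.776]
[-0.04  0.07 -0.03]
t 11.9 tcp [0.5452 0.0438 0.0354] R
 [[-9.876e-01 -1.572e-01  2.000e-04]
 [-1.572e-01  9.876e-01  6.000e-04]
 [-3.000e-04  6.000e-04 -1.000e+00]] F [ 0.1  0.2 -4.6] w 0.0411 j [-0.462  0.499  0.343  2.01  -0.262  0.673  1.776]
```

View pics/s19.png

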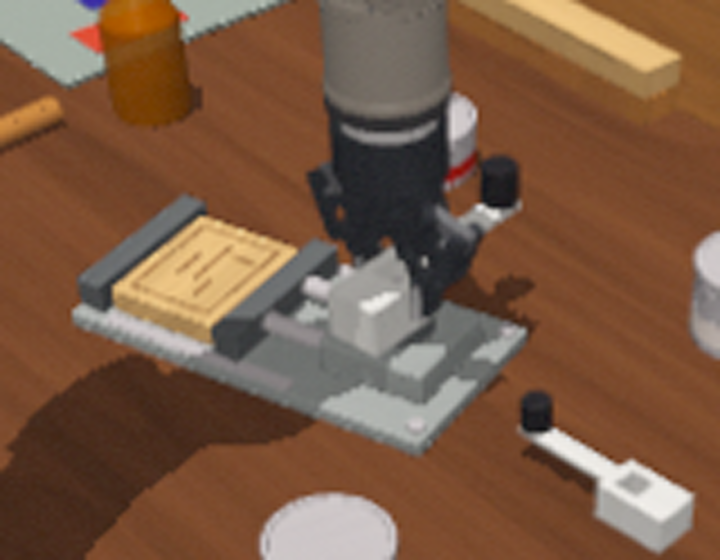

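Emit:
jog_arm --rows '[{"xyz": [0,0,0.1],"delta_rot": [0,0,0],"fingers": 1},{"xyz": [0,0,0.1],"delta_rot": [0,0,0],"fingers": 0.48},{"xyz": [0,0,0.1],"delta_rot": [0,0,0],"fingers": 0.4},{"xyz": [0,0,0.1],"delta_rot": [0,0,0],"fingers": 0.2},{"xyz": [0,0,0.1],"delta_rot": [0,0,0],"fingers": 0}]'

```text
clock: 12.32
tcp_pos: [0.5456, 0.0439, 0.0346]
orientation: [-0.248, 3.131, 0.001]
contact_force: [0.7, -0.3, -0.4]
grip_width: 0.0734
```

Run:
```python
from h import *
imaging.grab_frame("wrist")
o=st(); c=cam("wrist"); i=imaging.grab_frame("wrist"); cv2.imwrite("pics/w20.png",i);np.savez("w20.npz",**c)
```

```text
t 12.37 tcp [0.5454 0.0439 0.0345] R
 [[-9.875e-01 -1.573e-01  6.000e-04]
 [-1.573e-01  9.875e-01  7.000e-04]
 [-7.000e-04  6.000e-04 -1.000e+00]] F [ 0.2 -0.4 -0. ] w 0.0805 j [-0.461  0.501  0.342  2.01  -0.263  0.671  1.777]
```

View pics/w20.png

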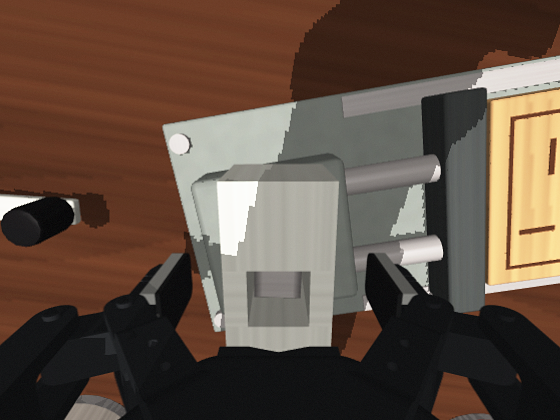

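Emit:
jog_arm --rows '[{"xyz": [0,0,-1],"delta_rot": [0,0,0],"fingers": 0},{"xyz": [0,0,-4],"delta_rot": [0,0,0],"fingers": 0},{"xyz": [0,0,-7],"delta_rot": [0,0,0],"fingers": 0},{"xyz": [0,0,-9],"delta_rot": [0,0,0],"fingers": 0},{"xyz": [0,0,-9.5],"delta_rot": [0,0,0],"fingers": 0}]'

```text
clock: 12.83
tcp_pos: [0.5478, 0.0439, 0.1337]
orientation: [-0.246, 3.125, 0.003]
contact_force: [0.3, 0.3, 0.2]
grip_width: 0.0852
```

Run:
```python
from h import *
imaging.grab_frame("wrist")
o=st(); c=cam("wrist"); i=imaging.grab_frame("wrist"); cv2.imwrite("pics/w21.png",i);np.savez("w21.npz",**c)
i=imaging.grab_frame("side"); cv2.imwrite("pics/s21.png",cv2.resize(i[120:260,180:340],None,fx=4.5,fy=4,interpolation=cv2.INTER_CUBIC))
```

```text
t 12.88 tcp [0.5474 0.044  0.1329] R
 [[-0.9876 -0.157   0.0059]
 [-0.157   0.9876  0.0022]
 [-0.0062  0.0013 -1.    ]] F [1.  0.5 1.2] w 0.0854 j [-0.519  0.356  0.406  1.947 -0.183  0.868  1.71 ]
```

View pics/w21.png

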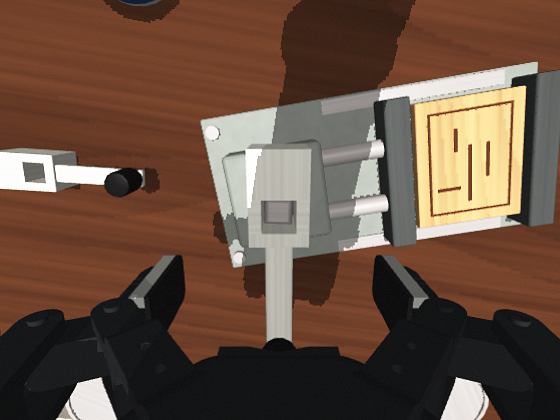

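View pics/s21.png

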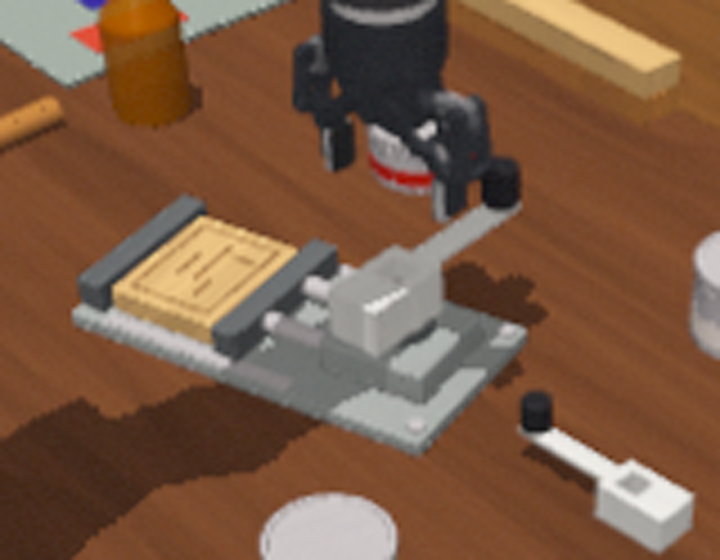

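Emit:
jog_arm --rows '[{"xyz": [-3,0,0],"delta_rot": [0,0,0],"fingers": 0.1},{"xyz": [-6,0,0],"delta_rot": [0,0,0],"fingers": 0.2},{"xyz": [-9,0,0],"delta_rot": [0,0,0],"fingers": 0.25},{"xyz": [-10.7,0,0],"delta_rot": [0,-0.3,0],"fingers": 0.25},{"xyz": [-10.7,0,0],"delta_rot": [0,-0.3,0],"fingers": 0.25}]'

```text
clock: 13.4
tcp_pos: [0.6529, 0.0617, 0.1276]
orientation: [-0.249, 3.126, 0.001]
contact_force: [0.3, -0.2, -0.2]
grip_width: 0.064
```

Run:
```python
from h import *
imaging.grab_frame("wrist")
o=st(); c=cam("wrist"); i=imaging.grab_frame("wrist"); cv2.imwrite("pics/w22.png",i);np.savez("w22.npz",**c)
```

```text
t 13.45 tcp [0.6508 0.0609 0.1275] R
 [[-9.875e-01 -1.579e-01  3.500e-03]
 [-1.579e-01  9.875e-01  8.000e-04]
 [-3.600e-03  3.000e-04 -1.000e+00]] F [-0.5 -0.7  0.1] w 0.0642 j [-0.466  0.529  0.389  1.697 -0.236  0.958  1.74 ]
```

View pics/w22.png

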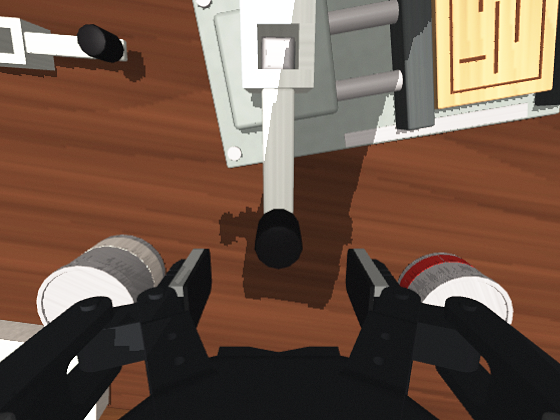

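Emit:
jog_arm --rows '[{"xyz": [-0.2,0,1.5],"delta_rot": [0,0,0],"fingers": 0.25},{"xyz": [-0.2,0,3],"delta_rot": [0,-0.2,0],"fingers": 0.25},{"xyz": [-0.2,0,4.5],"delta_rot": [0,-0.2,0],"fingers": 0.25},{"xyz": [-0.2,0,5.3],"delta_rot": [0,-0.2,0],"fingers": 0.4},{"xyz": [-0.2,0,5.3],"delta_rot": [0,-0.2,0],"fingers": 0.45}]'

```text
clock: 13.92
tcp_pos: [0.6487, 0.0605, 0.0723]
orientation: [-0.248, 3.131, 0.001]
contact_force: [-0.3, -0.1, -0.1]
grip_width: 0.0468
```

Run:
```python
from h import *
imaging.grab_frame("wrist")
o=st(); c=cam("wrist"); i=imaging.grab_frame("wrist"); cv2.imwrite("pics/w23.png",i);np.savez("w23.npz",**c)
i=imaging.grab_frame("side"); cv2.imwrite("pics/s23.png",cv2.resize(i[120:260,180:340],None,fx=4.5,fy=4,interpolation=cv2.INTER_CUBIC))
```

```text
t 13.97 tcp [0.65   0.0606 0.0738] R
 [[-9.876e-01 -1.571e-01  3.100e-03]
 [-1.571e-01  9.876e-01  1.000e-03]
 [-3.300e-03  5.000e-04 -1.000e+00]] F [ 0.2 -0.4  0.2] w 0.0468 j [-0.447  0.591  0.365  1.735 -0.266  0.862  1.763]
```

View pics/w23.png

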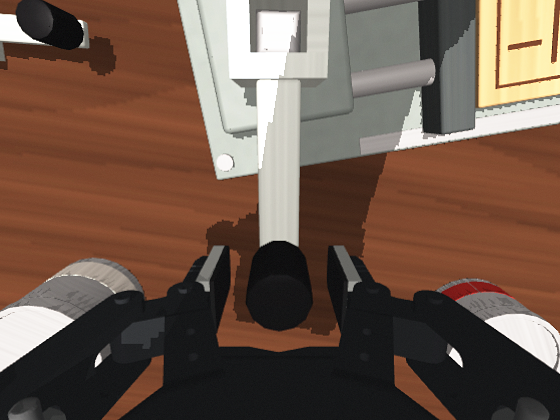

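View pics/s23.png

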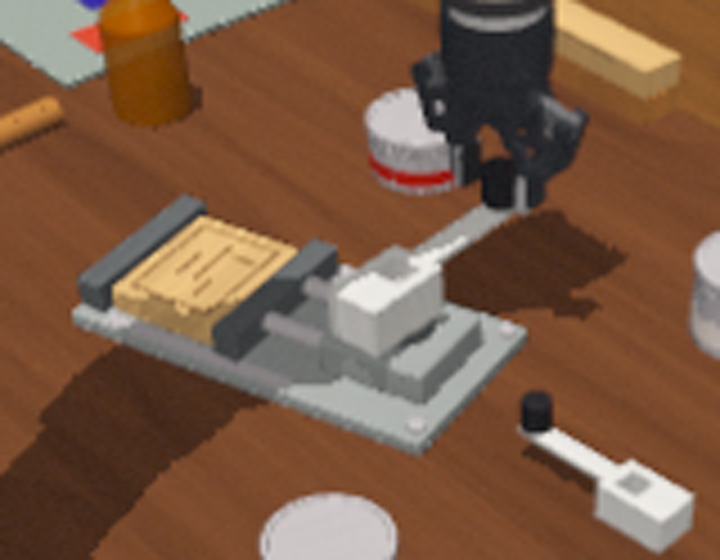

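Emit:
jog_arm --rows '[{"xyz": [0.04,-0.94,0],"delta_rot": [0,0,5],"fingers": 0.6},{"xyz": [0.16,-1.88,0],"delta_rot": [0,0,10],"fingers": 0.6},{"xyz": [0.37,-2.8,0],"delta_rot": [0,0,15],"fingers": 0.6},{"xyz": [0.65,-3.7,0],"delta_rot": [0,0,20],"fingers": 0.6},{"xyz": [1.0,-4.55,0],"delta_rot": [0,0,25],"fingers": 0.6}]'

```text
clock: 14.48
tcp_pos: [0.6502, 0.0154, 0.0767]
orientation: [0.44, 3.102, 0.008]
contact_force: [-0.2, 2.7, 0.7]
grip_width: 0.0345
```

```bash
cat >> h.py <<'E'
C=np.array([.5448,.0438])
def arc():
    o=st(); v=o["tcp_pos"][:2]-C; a=np.degrees(np.arctan2(v[1],v[0])); yaw=np.degrees(np.arctan2(*R.from_rotvec(o["orientation"]).as_matrix()[[1,0],0]))
    M=R.from_rotvec(o["orientation"]); print("ang",a.round(1),"rad",np.linalg.norm(v).round(4),"yaw-180",((yaw-180+180)%360-180).round(1),"F tool",M.inv().apply(o["contact_force"]).round(1),"C tool",M.inv().apply([C[0]-o["tcp_pos"][0],C[1]-o["tcp_pos"][1],0]).round(4)); return o
E
python3 - <<'E'
from h import *
arc()
i=imaging.grab_frame("wrist"); cv2.imwrite("pics/w24.png",i)
arc()
E
```

```text
t 14.48 tcp [0.6502 0.0154 0.0767] R
 [[-0.9605  0.278   0.0092]
 [ 0.2781  0.9606  0.0036]
 [-0.0078  0.006  -1.    ]] F [-0.2  2.7  0.7] w 0.0345 j [-0.457  0.6    0.479  1.751 -0.353  0.867  1.468]
ang -15.1 rad 0.1091 yaw-180 -16.1 F tool [ 0.9  2.6 -0.6] C tool [ 0.1091 -0.002  -0.0009]
t 14.53 tcp [0.6496 0.0127 0.0768] R
 [[-0.9585  0.285   0.0089]
 [ 0.285   0.9585  0.002 ]
 [-0.008   0.0044 -1.    ]] F [0.1 0.6 0.3] w 0.0339 j [-0.457  0.6    0.482  1.752 -0.353  0.867  1.465]
ang -16.5 rad 0.1093 yaw-180 -16.6 F tool [ 0.1  0.6 -0.3] C tool [ 1.093e-01 -1.000e-04 -9.000e-04]
```

View pics/w24.png

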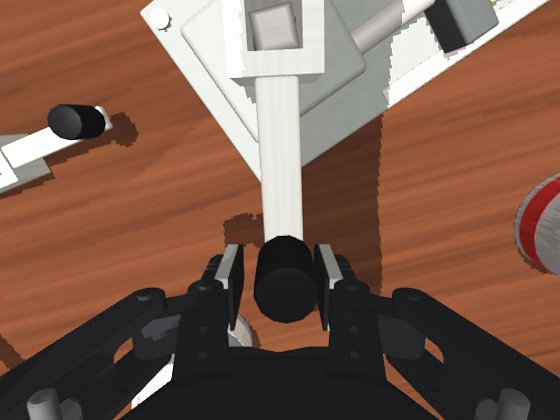

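Emit:
jog_arm --rows '[{"xyz": [0.04,-0.95,0.1],"delta_rot": [0,0.4,5],"fingers": 0.6},{"xyz": [0.17,-1.9,0.1],"delta_rot": [0,0.4,10],"fingers": 0.6},{"xyz": [0.37,-2.83,0.1],"delta_rot": [0,0.4,15],"fingers": 0.6},{"xyz": [0.66,-3.74,0.1],"delta_rot": [0,0.4,20],"fingers": 0.6},{"xyz": [1.0,-4.62,0.1],"delta_rot": [0,0.4,25],"fingers": 0.6}]'

```text
clock: 14.95
tcp_pos: [0.6278, -0.0273, 0.0766]
orientation: [1.115, 2.935, 0.013]
contact_force: [0.5, 3.3, 0.5]
grip_width: 0.0342
```

Run:
```python
from h import *
arc()
i=imaging.grab_frame("wrist"); cv2.imwrite("pics/w25.png",i)
i=imaging.grab_frame("side"); cv2.imwrite("pics/s25.png",cv2.resize(i[120:260,180:340],None,fx=4.5,fy=4,interpolation=cv2.INTER_CUBIC))
arc()
```

```text
t 14.95 tcp [ 0.6278 -0.0273  0.0766] R
 [[-0.7477  0.664   0.0049]
 [ 0.6641  0.7476  0.0073]
 [ 0.0012  0.0087 -1.    ]] F [0.5 3.3 0.5] w 0.0342 j [-0.478  0.597  0.596  1.807 -0.438  0.866  1.17 ]
ang -40.6 rad 0.1093 yaw-180 -41.6 F tool [ 1.9  2.8 -0.5] C tool [ 1.092e-01 -2.000e-03  1.000e-04]
t 15.05 tcp [ 0.6268 -0.0291  0.0764] R
 [[-7.480e-01  6.637e-01  3.800e-03]
 [ 6.637e-01  7.480e-01  5.600e-03]
 [ 9.000e-04  6.700e-03 -1.000e+00]] F [ 0.2  0.1 -0.5] w 0.0341 j [-0.477  0.597  0.598  1.809 -0.436  0.866  1.172]
ang -41.6 rad 0.1098 yaw-180 -41.6 F tool [-0.   0.2  0.5] C tool [1.098e-01 1.000e-04 1.000e-04]
```

View pics/w25.png

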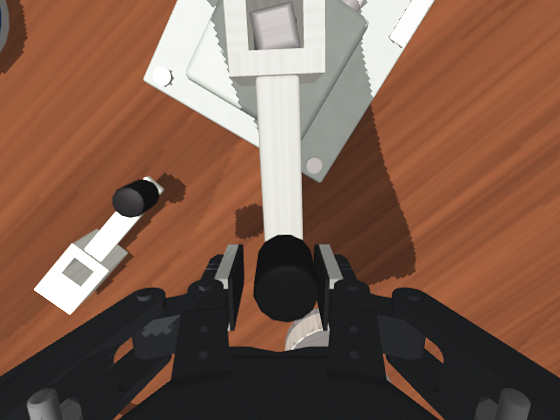

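View pics/s25.png

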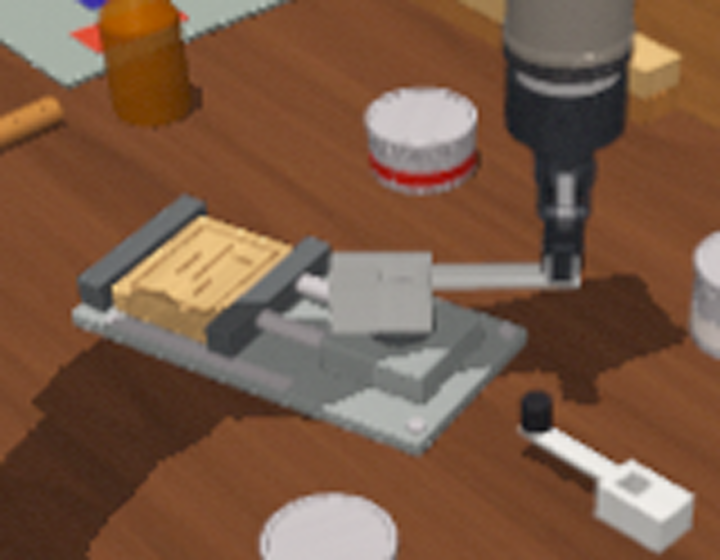

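Emit:
jog_arm --rows '[{"xyz": [0.02,-0.57,0.1],"delta_rot": [-0.3,0,3],"fingers": 0.6},{"xyz": [0.06,-1.15,0.1],"delta_rot": [-0.3,0,6],"fingers": 0.6},{"xyz": [0.14,-1.72,0.1],"delta_rot": [-0.3,0,9],"fingers": 0.6},{"xyz": [0.24,-2.28,0.1],"delta_rot": [-0.3,0,12],"fingers": 0.6},{"xyz": [0.37,-2.84,0.1],"delta_rot": [-0.3,0,15],"fingers": 0.6}]'

```text
clock: 15.47
tcp_pos: [0.6068, -0.0465, 0.0762]
orientation: [1.482, 2.765, 0.022]
contact_force: [1.2, 3.1, 1.1]
grip_width: 0.034
```

Run:
```python
from h import *
arc()
i=imaging.grab_frame("wrist"); cv2.imwrite("pics/w26.png",i)
arc()
```

```text
t 15.47 tcp [ 0.6068 -0.0465  0.0762] R
 [[-0.5535  0.8328  0.0104]
 [ 0.8328  0.5534  0.0101]
 [ 0.0026  0.0143 -0.9999]] F [1.2 3.1 1.1] w 0.034 j [-0.503  0.585  0.666  1.864 -0.487  0.849  0.996]
ang -55.5 rad 0.1096 yaw-180 -56.4 F tool [ 1.9  2.7 -1. ] C tool [ 0.1096 -0.0017  0.0003]
t 15.52 tcp [ 0.6057 -0.0476  0.0761] R
 [[-0.5499  0.8352  0.0094]
 [ 0.8352  0.5498  0.0097]
 [ 0.0029  0.0132 -0.9999]] F [0.5 2.1 0.7] w 0.0344 j [-0.503  0.585  0.667  1.866 -0.487  0.849  0.994]
ang -56.3 rad 0.1098 yaw-180 -56.6 F tool [ 1.5  1.6 -0.7] C tool [ 0.1098 -0.0006  0.0003]
```

View pics/w26.png

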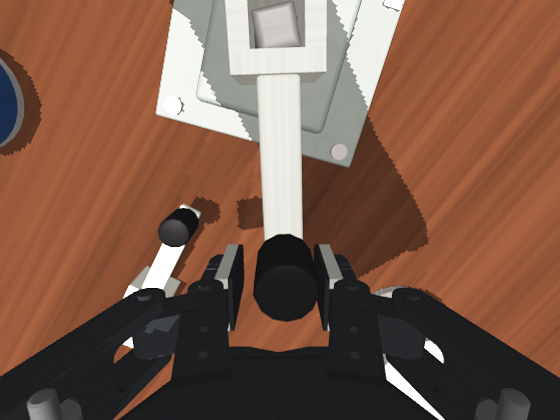

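Emit:
jog_arm --rows '[{"xyz": [0.01,-0.38,0.1],"delta_rot": [0.3,0,2],"fingers": 0.6},{"xyz": [0.03,-0.77,0.1],"delta_rot": [0.7,0,4],"fingers": 0.6},{"xyz": [0.06,-1.15,0.1],"delta_rot": [0.7,0,6],"fingers": 0.6},{"xyz": [0.11,-1.4,0.1],"delta_rot": [0.7,0,7.5],"fingers": 0.6},{"xyz": [0.13,-1.6,0.1],"delta_rot": [0.7,0,8.5],"fingers": 0.6}]'

```text
clock: 15.93
tcp_pos: [0.5924, -0.0551, 0.0754]
orientation: [-1.69, -2.646, -0.005]
contact_force: [3.8, 0.8, 1.5]
grip_width: 0.0341
```

Run:
```python
from h import *
arc()
i=imaging.grab_frame("side"); cv2.imwrite("pics/s27.png",cv2.resize(i[120:260,180:340],None,fx=4.5,fy=4,interpolation=cv2.INTER_CUBIC))
arc()
```

```text
t 15.93 tcp [ 0.5924 -0.0551  0.0754] R
 [[-4.208e-01  9.072e-01  5.000e-04]
 [ 9.072e-01  4.207e-01  3.800e-03]
 [ 3.200e-03  2.000e-03 -1.000e+00]] F [3.8 0.8 1.5] w 0.0341 j [-0.53   0.586  0.713  1.891 -0.507  0.852  0.88 ]
ang -64.3 rad 0.1098 yaw-180 -65.1 F tool [-0.9  3.7 -1.5] C tool [ 0.1098 -0.0015  0.0003]
t 15.98 tcp [ 0.5918 -0.0555  0.0753] R
 [[-4.194e-01  9.078e-01 -3.000e-04]
 [ 9.078e-01  4.194e-01  3.600e-03]
 [ 3.400e-03  1.300e-03 -1.000e+00]] F [2.2 1.9 1.3] w 0.0342 j [-0.53   0.586  0.714  1.892 -0.507  0.853  0.879]
ang -64.7 rad 0.1099 yaw-180 -65.2 F tool [ 0.8  2.8 -1.3] C tool [ 0.1099 -0.001   0.0004]
```

View pics/s27.png

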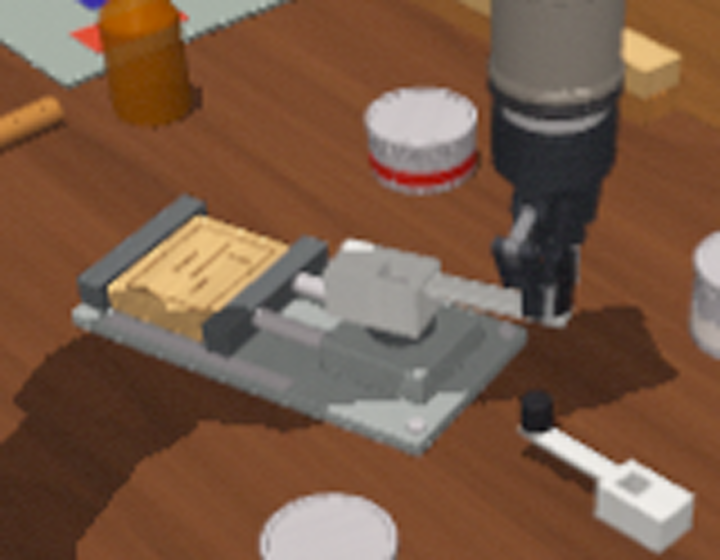

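Emit:
jog_arm --rows '[{"xyz": [0,-0.2,0],"delta_rot": [0,0,1],"fingers": 0.6},{"xyz": [0.01,-0.4,0],"delta_rot": [0,0,2],"fingers": 0.6},{"xyz": [0.02,-0.58,0],"delta_rot": [0,0,3],"fingers": 0.6},{"xyz": [0.03,-0.77,0],"delta_rot": [0,0,4],"fingers": 0.6},{"xyz": [0.04,-0.96,0],"delta_rot": [0,0,5],"fingers": 0.6}]'

```text
clock: 16.4
tcp_pos: [0.5851, -0.0578, 0.0757]
orientation: [1.806, 2.57, 0.009]
contact_force: [9.4, 5.7, -0.3]
grip_width: 0.0342
```

Run:
```python
from h import *
arc()
```

```text
t 16.4 tcp [ 0.5851 -0.0578  0.0757] R
 [[-0.3389  0.9408  0.0036]
 [ 0.9408  0.3389  0.0047]
 [ 0.0032  0.005  -1.    ]] F [ 9.4  5.7 -0.3] w 0.0342 j [-0.546  0.582  0.739  1.911 -0.524  0.846  0.815]
ang -68.4 rad 0.1093 yaw-180 -70.2 F tool [ 2.2 10.7  0.3] C tool [ 0.1092 -0.0034  0.0003]
```

Emit:
jog_arm --rows '[{"xyz": [0,-0.4,0],"delta_rot": [0,0,1],"fingers": 0.6},{"xyz": [0,-0.45,0],"delta_rot": [0,0,1.5],"fingers": 0.6},{"xyz": [0,-0.5,0],"delta_rot": [0,0,1.5],"fingers": 0.6},{"xyz": [0,-0.5,0],"delta_rot": [0,0,1.5],"fingers": 0.6},{"xyz": [0,-0.5,0],"delta_rot": [0,0,1.5],"fingers": 0.6}]'

```text
clock: 16.82
tcp_pos: [0.5836, -0.0579, 0.0763]
orientation: [1.835, 2.544, 0.015]
contact_force: [9.8, 5.4, -3.1]
grip_width: 0.0343
```

Run:
```python
from h import *
arc()
i=imaging.grab_frame("side"); cv2.imwrite("pics/s28.png",cv2.resize(i[120:260,180:340],None,fx=4.5,fy=4,interpolation=cv2.INTER_CUBIC))
i=imaging.grab_frame("top"); cv2.imwrite("pics/t28.png",cv2.resize(i[160:260,200:330],None,fx=6,fy=6,interpolation=cv2.INTER_CUBIC))
arc()
```

```text
t 16.82 tcp [ 0.5836 -0.0579  0.0763] R
 [[-0.3157  0.9488  0.0091]
 [ 0.9489  0.3156  0.0053]
 [ 0.0021  0.0103 -0.9999]] F [ 9.8  5.4 -3.1] w 0.0343 j [-0.552  0.578  0.746  1.92  -0.53   0.84   0.797]
ang -69.1 rad 0.1088 yaw-180 -71.6 F tool [ 2.1 11.   3.2] C tool [ 0.1087 -0.0047  0.0002]
t 16.92 tcp [ 0.5836 -0.0579  0.0762] R
 [[-0.3156  0.9488  0.0091]
 [ 0.9489  0.3156  0.0053]
 [ 0.0022  0.0103 -0.9999]] F [10.2  4.9 -1.4] w 0.0341 j [-0.552  0.578  0.746  1.919 -0.53   0.84   0.797]
ang -69.1 rad 0.1088 yaw-180 -71.6 F tool [ 1.5 11.2  1.6] C tool [ 0.1087 -0.0047  0.0002]
```

View pics/s28.png

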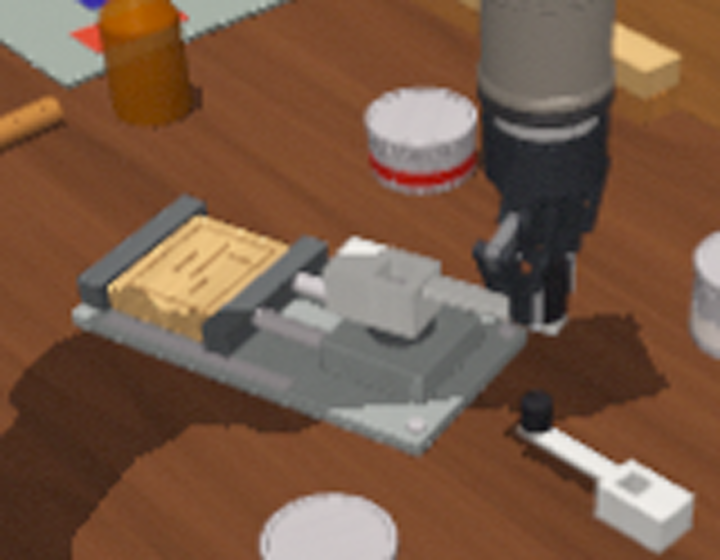

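View pics/t28.png

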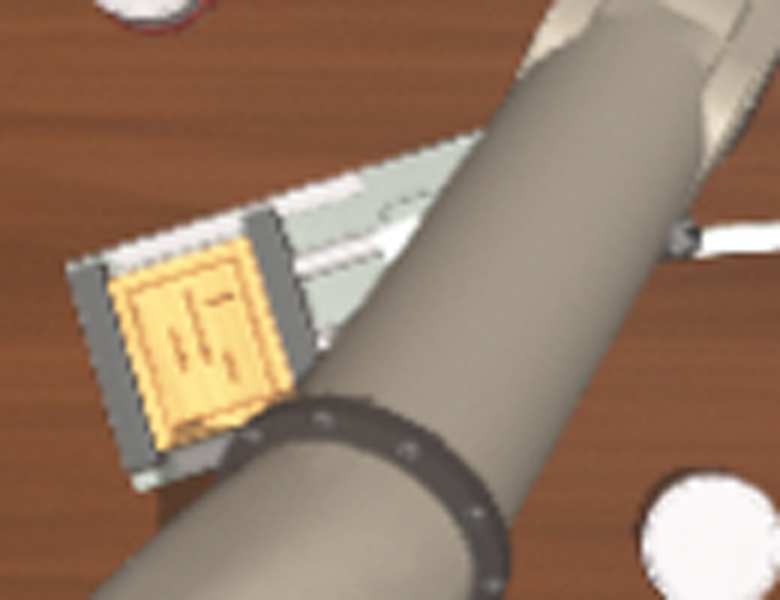

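Emit:
jog_arm --rows '[{"xyz": [0,0,0],"delta_rot": [0.3,0.2,0],"fingers": 0.5},{"xyz": [0,0.1,0],"delta_rot": [0.5,0.3,0],"fingers": 0.2},{"xyz": [0,0.2,0],"delta_rot": [0.5,0.3,0],"fingers": 0},{"xyz": [0,0.2,0],"delta_rot": [0.5,0.3,0],"fingers": 0},{"xyz": [0,0.2,0],"delta_rot": [0.5,0.3,0],"fingers": 0}]'

```text
clock: 17.33
tcp_pos: [0.5846, -0.0579, 0.0759]
orientation: [-1.835, -2.542, -0.007]
contact_force: [-0.9, 0.0, 1.0]
grip_width: 0.0852
```

Emit:
jog_arm --rows '[{"xyz": [0,0,-2],"delta_rot": [0,0,0],"fingers": 0},{"xyz": [0,0,-5],"delta_rot": [0,0,0],"fingers": 0},{"xyz": [0,0,-8],"delta_rot": [0,0,0],"fingers": 0},{"xyz": [0,0,-11],"delta_rot": [0,0,0],"fingers": 0},{"xyz": [0,0,-14],"delta_rot": [0,0,0],"fingers": 0}]'

```text
clock: 17.75
tcp_pos: [0.584, -0.0595, 0.217]
orientation: [-1.836, -2.541, -0.006]
contact_force: [0.4, -0.4, -0.9]
grip_width: 0.0854
```

Emit:
jog_arm --rows '[{"xyz": [-3,0,0],"delta_rot": [0,0,0],"fingers": 0},{"xyz": [-6,0,0],"delta_rot": [0,0,0],"fingers": 0},{"xyz": [-9,0,0],"delta_rot": [0,0,0],"fingers": 0},{"xyz": [-12,0,0],"delta_rot": [0,0,0],"fingers": 0},{"xyz": [-12,0,0],"delta_rot": [0,0,0],"fingers": 0}]'

```text
clock: 18.17
tcp_pos: [0.6206, -0.1811, 0.2165]
orientation: [-1.848, -2.536, 0.0]
contact_force: [-1.0, 0.1, -0.2]
grip_width: 0.0853
```

Run:
```python
from h import *
imaging.grab_frame("wrist")
st(); c=cam("wrist"); i=imaging.grab_frame("wrist"); cv2.imwrite("pics/w30.png",i);np.savez("w30.npz",**c)
i=imaging.grab_frame("side"); cv2.imwrite("pics/s30.png",cv2.resize(i[120:260,180:340],None,fx=4.5,fy=4,interpolation=cv2.INTER_CUBIC))
```

```text
t 18.22 tcp [ 0.6205 -0.178   0.2161] R
 [[-0.3077  0.9515 -0.0041]
 [ 0.9515  0.3077  0.0045]
 [ 0.0055 -0.0025 -1.    ]] F [ 0.1  0.6 -0.2] w 0.0855 j [-0.395  0.531  0.85   1.643 -0.429  1.17   0.872]
```

View pics/w30.png

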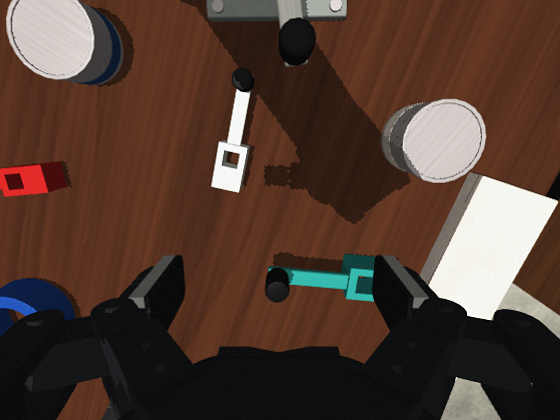

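View pics/s30.png

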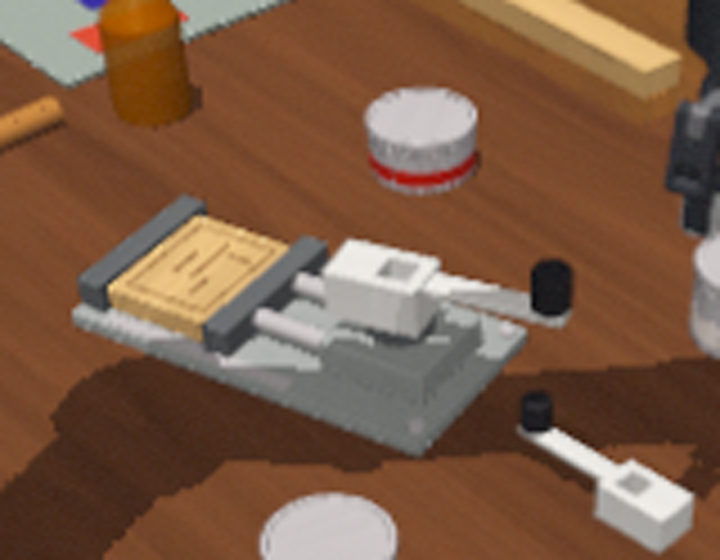

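Emit:
jog_arm --rows '[{"xyz": [3,0.5,0],"delta_rot": [0,0,0],"fingers": 0},{"xyz": [6,1,0],"delta_rot": [0,0,0],"fingers": 0},{"xyz": [9,1.5,0],"delta_rot": [0,0,0],"fingers": 0},{"xyz": [12,2,0],"delta_rot": [0,0,0],"fingers": 0},{"xyz": [15,2,0],"delta_rot": [0,0,0],"fingers": 0}]'

```text
clock: 18.73
tcp_pos: [0.5925, -0.0209, 0.2166]
orientation: [-1.832, -2.541, -0.006]
contact_force: [0.4, 1.0, -0.5]
grip_width: 0.0853
```

Run:
```python
from h import *
imaging.grab_frame("wrist");imaging.grab_frame("wrist")
st(); c=cam("wrist"); i=imaging.grab_frame("wrist"); cv2.imwrite("pics/w31.png",i);np.savez("w31.npz",**c)
```

```text
t 18.83 tcp [ 0.5917 -0.0161  0.2159] R
 [[-0.3229  0.9464 -0.0074]
 [ 0.9463  0.3229  0.0114]
 [ 0.0131 -0.0033 -0.9999]] F [-0.3  0.  -0.1] w 0.0854 j [-0.717  0.432  0.874  1.773 -0.376  1.12   0.612]
```

View pics/w31.png

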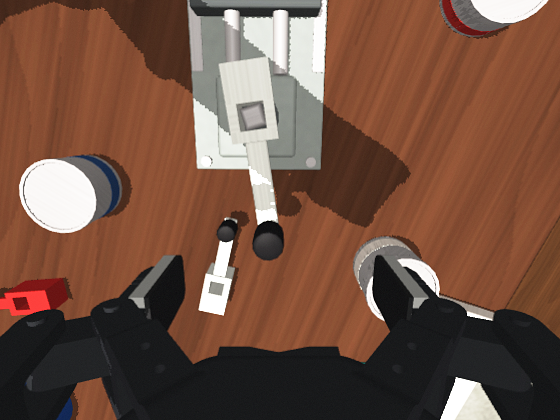

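Run:
```python
from h import *
i=cv2.imread("pics/w31.png"); cv2.imwrite("pics/w31c.png",cv2.resize(i[0:160,180:340],None,fx=4.5,fy=3.7,interpolation=cv2.INTER_CUBIC))
cv2.imwrite("pics/w31d.png",cv2.resize(i[90:140,220:290],None,fx=10,fy=10,interpolation=cv2.INTER_CUBIC))
```

```text
(no output)
```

View pics/w31d.png

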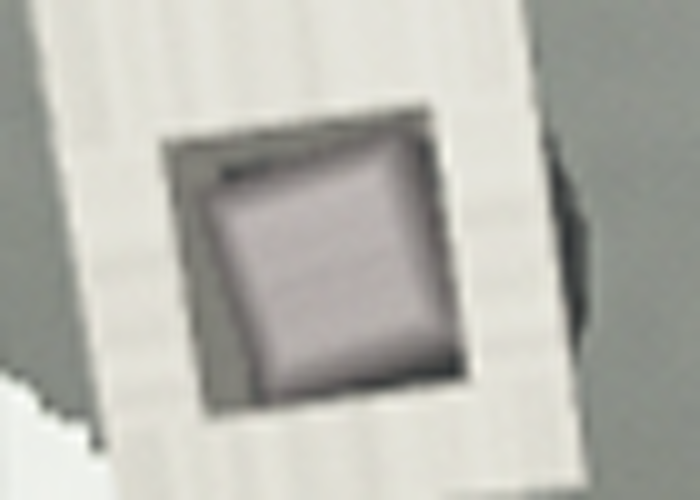

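View pics/w31c.png

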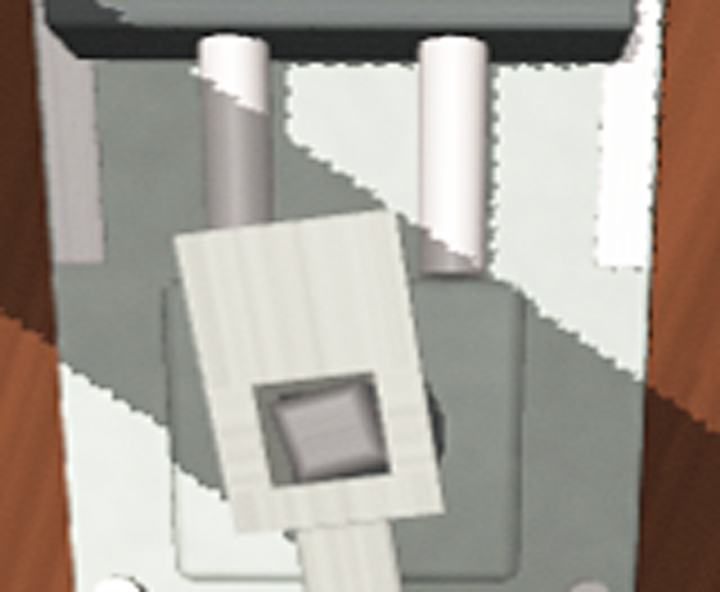

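Run:
```python
from h import *
c=dict(np.load("w31.npz"))
f=lambda q: np.array(q)/10+[220,90]
B=[onplane(c,f(p),.106) for p in [(165,143),(430,105),(468,378),(208,415)]]; S=[onplane(c,f(p),.092) for p in [(225,200),(390,150),(440,330),(270,390)]]
for P in (B,S): print(np.mean(P,0).round(4),[np.linalg.norm(P[k]-P[k-1]).round(4) for k in range(4)],[np.degrees(np.arctan2(*(P[(k+1)%4]-P[k])[[1,0]])).round(1) for k in range(4)])
s=cam("side"); i=imaging.grab_frame("side")
for n in ["hub","knob","shoulder","jaw","block"]: print(n,[(d["conf"],d["position"]) for d in imaging.tip_of("side",n)][:3])
C3=np.array([.5448,.0438,0]); print("pred hub", proj(s,C3+[0,0,.084]), proj(s,C3+[0,0,.094]))
i=imaging.grab_frame("top"); cv2.imwrite("pics/t31.png",i)
```

```text
[0.5455 0.043  0.106 ] [np.float64(0.0233), np.float64(0.0234), np.float64(0.0233), np.float64(0.0235)] [np.float64(26.6), np.float64(-63.5), np.float64(-153.3), np.float64(116.4)]
[0.5457 0.0427 0.092 ] [np.float64(0.0174), np.float64(0.0159), np.float64(0.0165), np.float64(0.0168)] [np.float64(34.9), np.float64(-55.7), np.float64(-142.3), np.float64(121.2)]
hub [(0.9, [267.0, 194.6]), (0.79, [319.7, 242.9]), (0.71, [284.3, 314.3])]
knob [(0.95, [270.0, 331.8]), (0.83, [374.9, 240.0]), (0.73, [301.6, 192.0])]
shoulder [(0.57, [268.0, 197.8]), (0.2, [225.1, 191.1])]
jaw [(0.71, [238.7, 198.1]), (0.71, [268.1, 190.5])]
block [(0.69, [227.1, 192.0]), (0.64, [268.4, 192.3])]
pred hub [[268.1104865  192.78206478]] [[267.99611758 190.30021316]]
```

View pics/t31.png

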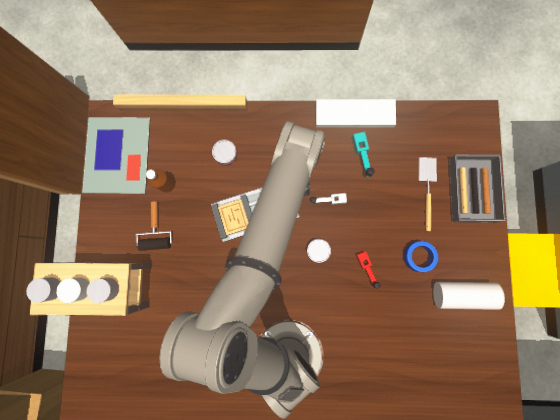

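Run:
```python
from h import *
print(r.hand_in()); st()
```

```text
the job is handed in; nothing more can be done
None
the job is handed in; nothing more can be done
```

I fitted the larger white crank onto the square shaft, let go of it, and swung its knob clockwise with the fingers around it until it stalled against the block. Then I opened the fingers, moved the arm clear and handed in at about 19 s. No verdict is reported.

**Last checks**
- **Seating:** At release, the hub's underside was at about 61 mm by arm position; the shoulder is at 62 mm. In the last wrist picture the bore and shaft centres agree to about 0.4 mm.
- **Grip:** The knob stalled under about 11 N. The shaft then read about 1.28 rad in the picture, assuming its zero lines up with the clamp. The jaw's force on the block can't be read directly, so I inferred it from the stall.
- **Bystanders:** I moved above the other things on the table. In the last top picture they look to be where they started, judged by eye; the robot's arm hides part of the table in that view.

**What disagreed:** the finger tips sit about 35 mm behind the reported TCP. My first grasp therefore closed on top of the hub and slipped into the bore, with up to about 17 N on the tool. The crank did not visibly move, and I corrected the height from the pictures before grasping again.

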